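# Clear the used sample vials into the screw-lid waste canister

### The job

Unscrew the waste canister's captive lid and swing it fully clear of the mouth, gather every used vial lying loose on the bench onto the tray, then tip the tray over the canister so that all the vials slide in. Set the empty tray back squarely on its mat, as it stood, swing the lid back over the mouth and screw it fully home, leaving the bottles, beaker, timer and pot where they are.

Things in the scene. Friction and masses are not known exactly. Their poses are not given: they have to be found in the camera images.
- canister: steel waste canister fixed to the bench: round, outer radius 66 mm, rim 80 mm above the bench, inside radius about 61 mm, floor 6 mm up, walls 4 mm. Origin on its axis at bench level, z up. A hinge post (radius 11 mm) stands at its local x = +85 mm and carries the swing arm; the post with the arm's hub reaches z = 115 mm
- mouth (a point): centre of the canister's mouth, at rim height (80 mm)
- swing_arm (a joint): angle of the swing arm that carries the lid, rad: 0 = lid straight over the mouth (end stop), grows anticlockwise seen from above about the hinge post, up to 2.0; stays where it is left (friction about 0.15 N m). Beyond 1.6 the mouth is clear. It cannot swing while the lid is screwed in: the rubber plug under the lid sits 7 mm deep in the mouth
- pin (a point): upright black round handle pin on the free end of the swing arm, 18 mm diameter, 50 mm tall (z 114 to 164 mm); the point is on its axis at z = 142 mm, 155 mm from the hinge post's axis and 70 mm from the lid's axis; pull or push it to swing the arm
- lid (a joint): turn of the screw lid about its own vertical axis, rad: 0 = screwed fully home, grows anticlockwise from above (unscrewing) to 2.4 (fully unscrewed, end stop); starts at 0 to 0.15. The lid rises 5 mm per rad. It is captive: it stays on the swing arm. Above about 1.7 rad its plug is clear of the mouth and the arm can swing. Turning it takes about 0.15 N m and it stays where it is left
- wing (a point): wing grip on top of the lid: upright black bar 70 mm long (local x), 16 mm thick (local y), 40 mm tall; the point is at its middle, 141 mm above the bench with the lid screwed home, 20 mm below the bar's top; it turns and rises with the lid, a grey disc of radius 68 mm. The swing arm's bar (22 mm wide, top at z = 114 mm) runs below it, out to the pin 70 mm from the lid's axis
- mat: thin grey mat fixed on the bench, 260 x 130 x 4 mm, the tray's place; origin at the centre of its underside, x along its length, the tray's lip belonging at the +x end
- tray: aluminium tipping tray, 220 x 90 mm, 220 g, floor 4 mm thick, walls 4 mm thick up to z = 30 mm on the sides and at the handle end, the lip end (+x) is open; slippery for the vials (friction about 0.3: they slide at about 20 degrees of tilt). Origin at the centre of its underside, x towards the lip
- handle (a point): grip point of the tray's handle: black upright plate at the closed end, 14 mm thick (tray x), 60 mm wide (tray y), from z = 28 to 88 mm above the tray's underside; the point is at its middle, 66 mm above the underside, at tray x = -108 mm
- lip (a point): middle of the tray's open lip at floor-top level: tray x = +110 mm, z = 4 mm
- tray_vial1: used square sample vial, plain white plastic with grey round cap end, 60 x 22 x 22 mm, 18 g; starts lying in the tray, lip half; origin at its centre, x along its 60 mm length; may be absent
- tray_vial2: used square sample vial, plain white plastic with grey round cap end, 60 x 22 x 22 mm, 18 g; starts lying in the tray, lip half; origin at its centre, x along its 60 mm length; may be absent
- bench_vial1: used square sample vial, plain white plastic with grey round cap end, 60 x 22 x 22 mm, 18 g; starts lying loose on the bench; origin at its centre, x along its 60 mm length; may be absent
- bench_vial2: used square sample vial, plain white plastic with grey round cap end, 60 x 22 x 22 mm, 18 g; starts lying loose on the bench; origin at its centre, x along its 60 mm length; may be absent
- bench_vial3: used square sample vial, plain white plastic with grey round cap end, 60 x 22 x 22 mm, 18 g; starts lying loose on the bench; origin at its centre, x along its 60 mm length; may be absent
- bench_vial4: used square sample vial, plain white plastic with grey round cap end, 60 x 22 x 22 mm, 18 g; starts lying loose on the bench; origin at its centre, x along its 60 mm length; may be absent
- dropper: bystander: amber dropper bottle, radius 20 mm, 70 mm tall; origin at its foot
- reagent: bystander: white reagent bottle, radius 33 mm, 170 mm tall; origin at its foot
- beaker: bystander: blue plastic beaker, radius 32 mm, 60 mm tall; origin at its foot
- timer: bystander: white bench timer, 60 x 75 x 22 mm; origin at its foot
- steel_pot: bystander: closed steel pot, radius 47 mm, 132 mm tall; origin at its foot
Not all that is in view belongs to the job. What is shaped like the bench_vial4 but orange is not meant.

How it is judged:
On the way, in this order (a step that is already met when the one before it is completed fails the run):
1. the lid is unscrewed and swung clear (swing arm beyond 1.5 rad) and every vial present lies in the tray (value of joint swing_arm above 1.5 rad and x of tray_vial1 in the frame of tray between -0.105 and 0.115 m and y of tray_vial1 in the frame of tray between -0.045 and 0.045 m and z of tray_vial1 in the frame of tray between 0.005 and 0.06 m and x of tray_vial2 in the frame of tray between -0.105 and 0.115 m and y of tray_vial2 in the frame of tray between -0.045 and 0.045 m and z of tray_vial2 in the frame of tray between 0.005 and 0.06 m and x of bench_vial1 in the frame of tray between -0.105 and 0.115 m and y of bench_vial1 in the frame of tray between -0.045 and 0.045 m and z of bench_vial1 in the frame of tray between 0.005 and 0.06 m and x of bench_vial2 in the frame of tray between -0.105 and 0.115 m and y of bench_vial2 in the frame of tray between -0.045 and 0.045 m and z of bench_vial2 in the frame of tray between 0.005 and 0.06 m and x of bench_vial3 in the frame of tray between -0.105 and 0.115 m and y of bench_vial3 in the frame of tray between -0.045 and 0.045 m and z of bench_vial3 in the frame of tray between 0.005 and 0.06 m and x of bench_vial4 in the frame of tray between -0.105 and 0.115 m and y of bench_vial4 in the frame of tray between -0.045 and 0.045 m and z of bench_vial4 in the frame of tray between 0.005 and 0.06 m), for 0.2 s.
2. the tray is tipped (more than 0.3 rad) with its lip over the mouth (angle between tray's own z axis and vertical above 0.3 rad and horizontal distance between lip and mouth below 0.08 m and height (world z) of lip above 0.065 m), for 0.2 s.
At the end, for the whole second after the job is handed in: Every vial present lies at rest inside the canister (below the rim); the tray stands level on its mat, centre within 35 mm and 0.25 rad of the mat's, lip at the same end as before; the swing arm is back at 0 (within 0.1 rad) and the lid is screwed home (below 0.3 rad) (horizontal distance between each of tray_vial1, tray_vial2, bench_vial1, bench_vial2, bench_vial3, bench_vial4 and canister below 0.06 m and height (world z) of each of tray_vial1, tray_vial2, bench_vial1, bench_vial2, bench_vial3, bench_vial4 below 0.075 m and linear speed of each of tray_vial1, tray_vial2, bench_vial1, bench_vial2, bench_vial3, bench_vial4 below 0.05 m/s and horizontal distance between tray and mat below 0.035 m and angle between tray's own z axis and vertical below 0.06 rad and height (world z) of tray below 0.012 m and angle between the x axis of tray and the x axis of mat, either way round below 0.25 rad and horizontal distance between lip and mat below 0.16 m and x of lip in the frame of mat above 0.05 m and value of joint swing_arm below 0.1 rad and value of joint lid below 0.3 rad and linear speed of tray below 0.02 m/s); the robot touches nothing.
It fails at once if a bystander (bottle, beaker, timer, pot) is moved by more than 40 mm (distance of any of dropper, reagent, beaker, timer, steel_pot from where it was at the start of the episode above 0.04 m).
Of tray_vial1, tray_vial2 only 1 to 2 are there at a start; the rules pass over those that are not, and their reading is None.
Of bench_vial1, bench_vial2, bench_vial3, bench_vial4 only 2 to 4 are there at a start; the rules pass over those that are not, and their reading is None.
At some moment in a run one of bench_vial1, bench_vial2, bench_vial3, bench_vial4 may be knocked a few centimetres aside while the robot is not near it.
It also fails if it takes over 210 s, if anything falls off the work surface, if the arm or the gripper's body presses on something with over 40 N, if the wrist force passes 120 N, or if a joint passes its speed limit or range.

### The arm

A 6-joint arm with a two-finger parallel gripper is mounted at the origin on the work surface. World frame = base frame: x ahead of the robot, y to its left, z up, the work surface at z = 0. Lengths are in m, angles in rad, forces in N, time in s.
With the tool pointing down it reaches from about 0.225 to 0.875 m from the base axis. Payload 3.4 kg.
Tool frame: the origin (TCP) lies on the centre line of the jaws, within the pads' length; the fingertips stand 17 mm ahead of it and the grasp point (between the pads) lies 2 mm behind it; z points along the fingers, y is the line along which they close (so a half turn about z gives the same grasp; the last joint's range is limited). The gripper opens to 85 mm and grips with 20 to 120 N. Pads are 22 mm wide; open, the fingers measure 114 mm over their backs; the gripper's body (76 mm by 85 mm) begins 54 mm behind the grasp point. The pads swing forward as they close: fully open they stand 13 mm farther back than shut.
Start: joints at [-1.416, 0.276, 1.505, -0, 1.361, -0.121], TCP at [0.157, -0.553, 0.248] pointing down, gripper open.
Joint ranges: [-2.89, 2.89], [-0.75, 2.08], [0.22, 2.7], [-1.18, 4.32], [0.11, 2.71], [-2.7, 2.7]. Speed limits (rad/s): [2.57, 2.57, 3.14, 3.14, 3.14, 3.14].

### API

Orientations are given as a unit quaternion [w, x, y, z].
In Python, from rig import manip gives the robot as it stands.
- The arm moves only by the tool move_arm, never from a script. Its argument "steps" is one flat list of numbers, 7 for each row, row after row: the turn, a rotation vector about the world's x, y, z normalised to -1 to 1, where 1 is 360 degrees, then the shift along the world's x, y, z normalised to -1 to 1, where 1 is 1 m, then the opening, from -1 (shut) to 1 (fully open). A call has exactly 10 rows; each row is the pose to reach, as a shift and turn from the pose commanded when the call began, turning the shorter way round; what a row does not reach only later rows make up. A row lasts 1/10 s, in which the tool goes at most 50 mm and 8.59 degrees, less where a joint would pass 70% of its speed; a pose out of reach is approached as far as the arm can. A call with a number of a shift or a turn outside -1 to 1 is refused whole. A call with a gripper value outside its range is refused whole. The fingers move at their own pace and stop on an object; "squeeze" is the grip in N (left out, the last holds). Time passes only in rows, so rows that repeat a pose let the fingers close, or fill a call up. It gives the time, the measured TCP pose, the force, the opening and the grip force at its end, in the units of the state.
- manip.get_state(): the state, without advancing time (a new reading comes with each control period).
- manip.get_image(name): name is "side" or "top"; returns a dict with "pixels" (420x560x3 uint8, blue, green, red), "fx", "fy", "cx", "cy" (pixels), "D" ([k1, k2, p1, p2, k3] as OpenCV has them; the pictures are not rectified), "R" (3x3) and "t" (3): a world point X has camera coordinates R X + t. Camera axes: x right, y down, z forward; pixel columns grow to the right and rows downward; lengths in m; the calibration is good to about 2 mm. A picture is of the moment at which its call begins. There is no depth.
- manip.sign_off(): hands the job in; it is judged then, once.
The state is a dict: "clock": time; "qpos": joint angles; "qd": joint speeds; "effort": joint torques, N m; "position": TCP position; "ee_rot": TCP orientation; "contact_force": force on the tool from outside, world axes, zero at the start; "moment": the same for the moment, N m; "width": finger opening in m; "gripper_force": force on a finger pad.
Only numpy, scipy, OpenCV 4.12 (cv2) and the standard library are available. Lean on these libraries where they do the work, as an engineer would, in place of code of your own. Each camera call takes 0.05 s, during which the arm holds its last target. There are 200 camera calls.

## Working session

There is one attempt and no reset: what is moved stays moved. The work goes in short steps, Python scripts to look and compute and a tool call to move; the robot and the scene stay as the last step left them, time stands still between calls to the robot, and variables do not carry over. Pictures are saved under pics/ and viewed, at most 14 in all, crops included, and the job is handed in when it is done.

Besides the shell and the picture viewer there is one more tool, called after "Call:" as name(argument=value, ...), one argument or row to a line, values as JSON. move_arm: Moves the arm, as the interface text tells. Scaled input: -1 to 1 covers 1 m each way for a shift and 360 degrees each way for a turn. Its arguments: {"type":"object","properties":{"steps":{"type":"array"},"squeeze":{"type":"number"}},"required":["steps"]}

```bash
mkdir -p pics; cat > h.py <<'E'
import numpy as np, cv2
from rig import manip
def grab(name,fn=None):
    im=manip.get_image(name)
    if fn: cv2.imwrite('pics/'+fn,im['pixels'])
    np.savez('/tmp/'+name,**{k:np.array(v) for k,v in im.items()})
    return im
def K(im): return np.array([[im['fx'],0,im['cx']],[0,im['fy'],im['cy']],[0,0,1.]])
def px2w(im,pts,z):
    u=cv2.undistortPoints(np.array(pts,float).reshape(-1,1,2),K(im),np.array(im['D'],float)).reshape(-1,2)
    R=np.array(im['R']);t=np.array(im['t']);c=-R.T@t
    d=np.c_[u,np.ones(len(u))]@R
    zz=np.broadcast_to(z,len(u))
    return c+d*((zz-c[2])/d[:,2])[:,None]
def w2px(im,P):
    r=cv2.Rodrigues(np.array(im['R'],float))[0]
    return cv2.projectPoints(np.array(P,float).reshape(-1,1,3),r,np.array(im['t'],float),K(im),np.array(im['D'],float))[0].reshape(-1,2)
E
python3 - <<'E'
from h import *
a=grab('top');b=grab('side')
for n,i in(('top',a),('side',b)):
    cv2.imwrite(f'pics/{n}0.png',cv2.resize(i['pixels'],(800,600),interpolation=cv2.INTER_CUBIC))
    print(n,i['fx'],i['D'],-np.array(i['R']).T@i['t'],i['R'])
print(manip.get_state())
E
```

```text
top 459.29954370069464 [-0.00083731  0.          0.          0.          0.        ] [ 0.41775363 -0.05065733  1.72763837] [[-0.0086814  -0.99995594 -0.00357162]
 [-0.99296533  0.00904239 -0.11805969]
 [ 0.11808678  0.00252157 -0.99300008]]
side 497.9796290017832 [0.02364323 0.         0.         0.         0.        ] [0.01654619 1.01307296 1.01591987] [[-0.87481789 -0.48407945  0.01899351]
 [-0.29719843  0.50530327 -0.81014918]
 [ 0.38257909 -0.71437784 -0.58591599]]
{'clock': 0.1, 'qpos': array([-1.41604480e+00,  2.76561557e-01,  1.50600421e+00,  2.66151720e-06,
        1.36068991e+00, -1.20998668e-01]), 'qd': array([ 0.00016405, -0.00165731, -0.0044765 , -0.00278116, -0.00160751,
        0.00037545]), 'effort': array([ 1.93332133e-03, -4.17699730e+01, -2.46403599e+01, -2.26204484e-04,
        5.78101433e-03, -2.52663277e-07]), 'position': array([ 0.15648357, -0.55284578,  0.24751011]), 'ee_rot': array([-8.31413857e-04,  9.90509972e-01,  1.37438366e-01, -1.27311826e-05]), 'contact_force': array([-0.26283046, -0.70419408, -0.04437338]), 'moment': array([0.01942091, 0.02990714, 0.00418882]), 'gripper_force': 0.0, 'width': 0.0854145346443767}
```

View pics/top0.png

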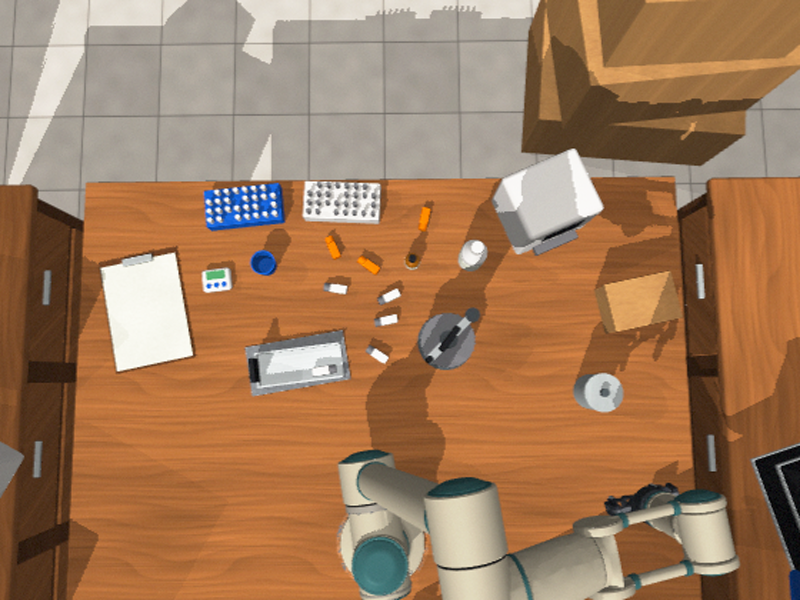

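View pics/side0.png

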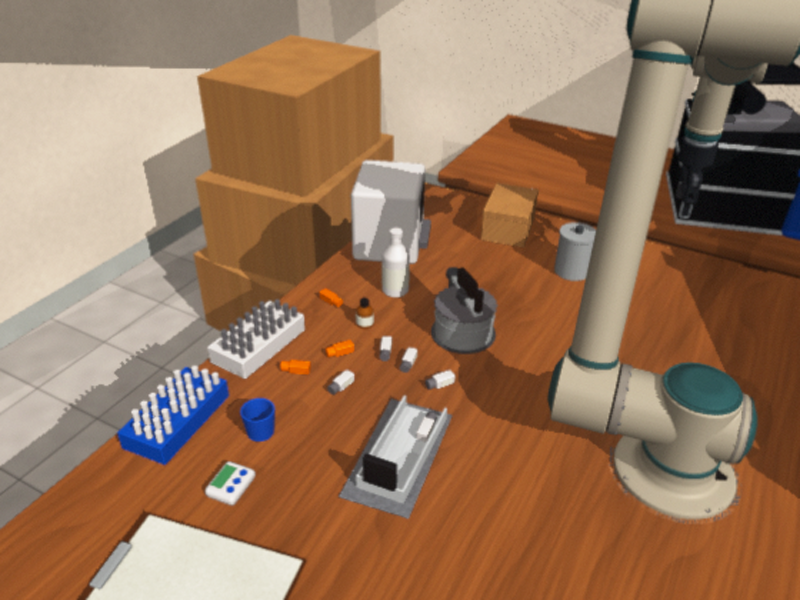

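Top view at 800x600: four white vials are on the bench at about (336,288), (389,296), (387,320) and (377,354). One vial is in the tray at (325,370), at the lip end on the right. The three orange lookalikes at (333,247), (369,264) and (425,218) aren't meant. The canister is at (447,340), with its arm running from the post to the pin. I'll check this in an enlarged crop.

```bash
python3 - <<'E'
import cv2
im=cv2.imread('pics/top0.png')
from h import *
z=np.load('/tmp/top.npz');p=z['pixels']
c=p[180:290,165:345]; cv2.imwrite('pics/c1.png',cv2.resize(c,None,fx=4.4,fy=4.4,interpolation=cv2.INTER_CUBIC))
E
```

```text
(no output)
```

View pics/c1.png

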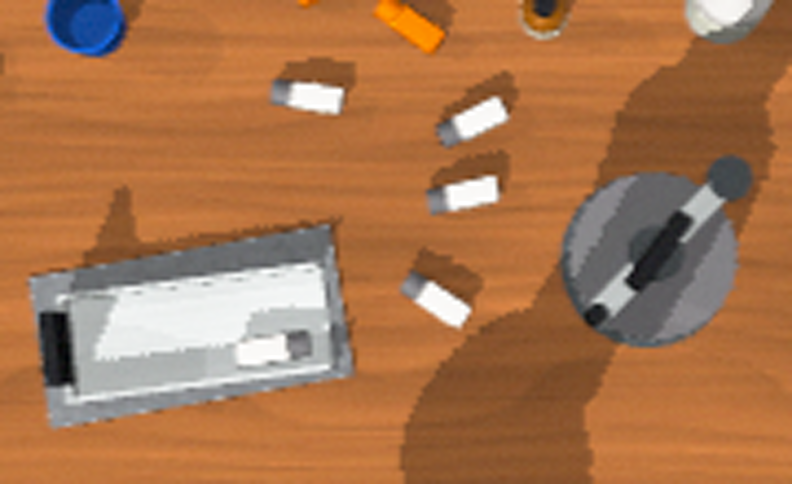

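```bash
python3 - <<'E'
from h import *
z=np.load('/tmp/top.npz');im={k:z[k] for k in z}
def W(p,h): return px2w(im,np.array(p)/4.4+[165-.4,180-.4],h)
for n,p in dict(v1=[(275,91),(343,99),(309,97)],v2=[(438,133),(508,110),(473,121)],v3=[(428,200),(498,188),(463,194)],v4=[(403,283),(467,318),(436,300)]).items():
    w=W(p,.018);d=w[1]-w[0];print(n,w[2].round(3),np.degrees(np.arctan2(d[1],d[0])).round(0),np.linalg.norm(d).round(3))
w=W([(236,354),(311,344)],.026);print('tv',w.round(3))
m=W([(30,277),(330,226),(352,376),(50,427)],.004);print('mat',m.mean(0).round(3),m.round(3).tolist());d=m[1]+m[2]-m[0]-m[3];print(np.degrees(np.arctan2(d[1],d[0])))
h=W([(57,348)],.092);print('handle',h.round(3))
H=W([(730,177)],.115)[0];P=W([(597,315)],.164)[0];g=W([(661,251),(685,217),(637,288)],.161)
print('hub',H,'pin',P,'dist',np.linalg.norm((H-P)[:2]),'wing',g)
d=(H-P)[:2];u=d/np.linalg.norm(d);print('u',u,np.degrees(np.arctan2(u[1],u[0])),'lid from hub',H[:2]-.085*u,'from pin',P[:2]+.07*u)
d=g[1]-g[2];print('wingdir',np.degrees(np.arctan2(d[1],d[0])))
for n,p,zz in (('pot',(599,392),.132),('reag',(473,245),.17),('drop',(413,258),.07),('beak',(263,262),.06),('timer',(217,280),.022)):
    print(n,px2w(im,[np.array(p)*.7],zz).round(3))
E
```

```text
v1 [0.649 0.117 0.018] -97.0 0.059
v2 [ 0.627 -0.023  0.018] -72.0 0.063
v3 [ 0.564 -0.014  0.018] -81.0 0.06
v4 [0.475 0.009 0.018] -119.0 0.062
tv [[0.431 0.176 0.026]
 [0.439 0.114 0.026]]
mat [0.455 0.218 0.004] [[0.498, 0.355, 0.004], [0.539, 0.1, 0.004], [0.412, 0.081, 0.004], [0.371, 0.336, 0.004]]
-80.90331135813868
handle [[0.436 0.312 0.092]]
hub [ 0.56771787 -0.23043863  0.115     ] pin [ 0.4573306  -0.12017755  0.164     ] dist 0.15602196757105866 wing [[ 0.50635943 -0.17059793  0.161     ]
 [ 0.5325796  -0.18970115  0.161     ]
 [ 0.47792669 -0.15153028  0.161     ]]
u [ 0.70751101 -0.70670232] -44.96723634353112 lid from hub [ 0.50757943 -0.17036893] from pin [ 0.50685638 -0.16964671]
wingdir -34.9313528096611
pot [[ 0.375 -0.529  0.132]]
reag [[ 0.73 -0.23  0.17]]
drop [[ 0.717 -0.087  0.07 ]]
beak [[0.712 0.299 0.06 ]]
timer [[0.672 0.428 0.022]]
```

V1–V4 are the four plain white ones, confirmed in the crop. The lid, hinge (730,177) and pin (597,315) geometry fits, with the canister at (0.507,-0.170) and local x at -45°. I'll start with the lid.

Call:
move_arm(
  steps=[0,0,-0.141,0.35,0.383,0,0.2,0,0,-0.141,0.35,0.383,0,0.2,0,0,-0.141,0.35,0.383,0,0.2,0,0,-0.141,0.35,0.383,0,0.2,0,0,-0.141,0.35,0.383,0,0.2,0,0,-0.141,0.35,0.383,0,0.2,0,0,-0.141,0.35,0.383,0,0.2,0,0,-0.141,0.35,0.383,0,0.2,0,0,-0.141,0.35,0.383,0,0.2,0,0,-0.141,0.35,0.383,0,0.2],
  squeeze=60,
)

```text
clock: 1.1
position: [0.4804, -0.1983, 0.2481]
ee_rot: [0.0, 0.954, -0.3, -0.0]
contact_force: [-0.2, -1.3, 0.9]
width: 0.0512
gripper_force: 0.0
```

Call:
move_arm(
  steps=[0,0,0,0.013,0.014,0,0.2,0,0,0,0.013,0.014,0,0.2,0,0,0,0.013,0.014,0,0.2,0,0,0,0.013,0.014,0,0.2,0,0,0,0.013,0.014,0,0.2,0,0,0,0.013,0.014,0,0.2,0,0,0,0.013,0.014,0,0.2,0,0,0,0.013,0.014,0,0.2,0,0,0,0.013,0.014,0,0.2,0,0,0,0.013,0.014,0,0.2],
)

```text
clock: 2.1
position: [0.4925, -0.1861, 0.2483]
ee_rot: [0.0, 0.954, -0.3, -0.0]
contact_force: [0.0, -0.2, 0.3]
width: 0.0512
gripper_force: 0.0
```

```bash
python3 - <<'E'
from h import *
s=manip.get_state();print(s['position'],s['qpos'].round(2))
a=grab('side');p=w2px(a,[[.507,-.17,.161],list(s['position'])]);print(p)
x,y=p[0].astype(int);cv2.imwrite('pics/s1.png',cv2.resize(a['pixels'][y-80:y+70,x-100:x+100],None,fx=4,fy=4,interpolation=cv2.INTER_CUBIC))
E
```

```text
[ 0.49250059 -0.18613276  0.24832327] [-0.49  0.2   1.61 -0.    1.33  1.69]
[[327.66244155 191.71190794]
 [336.34175459 166.24267158]]
```

View pics/s1.png

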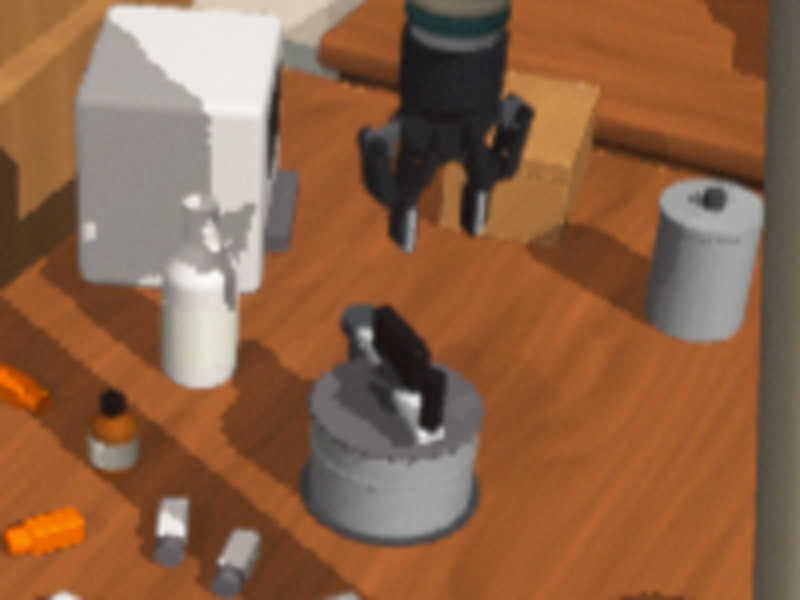

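The gripper is above and behind the wing. The wing bar runs from about (383,313) to (425,360), with the pin at (432,375–430). I'll project the model to check the offset.

```bash
python3 - <<'E'
from h import *
z=np.load('/tmp/side.npz');im={k:z[k] for k in z}
p=w2px(im,[[.5326,-.1897,.161],[.478,-.1515,.161],[.4573,-.1202,.164],[.5677,-.2304,.115]])
o=np.array([327-100,191-80]);print((p-o)*4)
E
```

```text
[[383.66355695 301.39886024]
 [426.98792553 345.4947809 ]
 [435.17125238 370.89852705]
 [362.85935765 312.820458  ]]
```

Call:
move_arm(
  steps=[0,0,0,0.0145,0.016,0,0.2,0,0,0,0.0145,0.016,-0.03,0.2,0,0,0,0.0145,0.016,-0.06,0.2,0,0,0,0.0145,0.016,-0.09,0.2,0,0,0,0.0145,0.016,-0.104,0.2,0,0,0,0.0145,0.016,-0.104,0.2,0,0,0,0.0145,0.016,-0.104,-1,0,0,0,0.0145,0.016,-0.104,-1,0,0,0,0.0145,0.016,-0.104,-1,0,0,0,0.0145,0.016,-0.104,-1],
)

```text
clock: 3.15
position: [0.5079, -0.1705, 0.1458]
ee_rot: [0.0, 0.954, -0.3, 0.001]
contact_force: [-0.0, -0.0, 4.8]
width: 0.0152
gripper_force: 59.9
```

Call:
move_arm(
  steps=[0,0,0,0,0,0,-1,0,0,0,0,0,0,-1,0,0,0,0,0,0,-1,0,0,0,0,0,0,-1,0,0,0,0,0,0,-1,0,0,0,0,0,0,-1,0,0,0,0,0,0,-1,0,0,0,0,0,0,-1,0,0,0,0,0,0,-1,0,0,0,0,0,0,-1],
)

```text
clock: 4.15
position: [0.5079, -0.1705, 0.1458]
ee_rot: [0.0, 0.954, -0.3, 0.001]
contact_force: [-0.7, 0.2, 6.0]
width: 0.0148
gripper_force: 60.1
```

Call:
move_arm(
  steps=[0,0,0.018,0,0,0.0005,-1,0,0,0.036,0,0,0.001,-1,0,0,0.054,0,0,0.0015,-1,0,0,0.072,0,0,0.002,-1,0,0,0.09,0,0,0.003,-1,0,0,0.108,0,0,0.0035,-1,0,0,0.126,0,0,0.004,-1,0,0,0.144,0,0,0.0045,-1,0,0,0.162,0,0,0.005,-1,0,0,0.164,0,0,0.005,-1],
)

```text
clock: 5.15
position: [0.5074, -0.1703, 0.1509]
ee_rot: [0.001, 0.978, 0.209, 0.001]
contact_force: [-2.1, 0.3, 8.1]
width: 0.0154
gripper_force: 61.0
```

Call:
move_arm(
  steps=[0,0,0.018,0,0,0.0005,-1,0,0,0.036,0,0,0.001,-1,0,0,0.054,0,0,0.0015,-1,0,0,0.072,0,0,0.002,-1,0,0,0.09,0,0,0.003,-1,0,0,0.108,0,0,0.0035,-1,0,0,0.126,0,0,0.004,-1,0,0,0.144,0,0,0.0045,-1,0,0,0.164,0,0,0.005,-1,0,0,0.172,0,0,0.0054,-1],
)

```text
clock: 6.15
position: [0.5066, -0.1698, 0.1563]
ee_rot: [0.0, 0.73, 0.683, 0.0]
contact_force: [-2.8, 1.5, 8.4]
width: 0.0147
gripper_force: 61.4
```

```bash
python3 - <<'E'
from h import *
s=manip.get_state();print(s['position'],s['ee_rot'],s['qpos'].round(2),s['moment'],s['contact_force'])
E
```

```text
[ 0.50660746 -0.16979401  0.15627205] [1.69232340e-05 7.30399301e-01 6.83020383e-01 1.29371860e-04] [-0.45  0.28  1.74  0.    1.12 -0.39] [ 0.34341276  0.52195135 -0.14737835] [-2.80805975  1.4789628   8.41462242]
```

Call:
move_arm(
  steps=[0,0,0,0,0,0,0.2,0,0,0,0,0,0,0.2,0,0,0,0,0,0,0.2,0,0,0,0,0,0.045,0.2,0,0,-0.02,0,0,0.09,0.2,0,0,-0.04,-0.01,0.01,0.09,0.2,0,0,-0.06,-0.0486,0.0488,0.09,0.2,0,0,-0.08,-0.0486,0.0488,0.09,0.2,0,0,-0.1,-0.0486,0.0488,0.09,0.2,0,0,-0.12,-0.0486,0.0488,0.09,0.2],
)

```text
clock: 7.15
position: [0.4581, -0.1209, 0.2447]
ee_rot: [0.0, 0.932, 0.363, 0.0]
contact_force: [-0.1, -0.5, 0.9]
width: 0.0513
gripper_force: 0.0
```

Call:
move_arm(
  steps=[0,0,-0.023,0,0,0,0.2,0,0,-0.046,0,0,0,0.2,0,0,-0.069,0,0,0,0.2,0,0,-0.092,0,0,0,0.2,0,0,-0.115,0,0,0,0.2,0,0,-0.138,0,0,0,0.2,0,0,-0.161,0,0,0,0.2,0,0,-0.184,0,0,0,0.2,0,0,-0.207,0,0,0,0.2,0,0,-0.23,0,0,0,0.2],
)

```text
clock: 8.15
position: [0.4584, -0.1213, 0.2444]
ee_rot: [0.0, 0.939, -0.345, -0.0]
contact_force: [0.7, -0.5, 0.0]
width: 0.0514
gripper_force: 0.0
```

Call:
move_arm(
  steps=[0,0,-0.014,0,0,0,0.2,0,0,-0.014,0,0,0,0.2,0,0,-0.014,0,0,-0.04,0.2,0,0,-0.014,0,0,-0.08,0.2,0,0,-0.014,0,0,-0.1,0.2,0,0,-0.014,0,0,-0.106,0.2,0,0,-0.014,0,0,-0.106,0.2,0,0,-0.014,0,0,-0.106,-0.4,0,0,-0.014,0,0,-0.106,-0.4,0,0,-0.014,0,0,-0.106,-0.4],
)

```text
clock: 9.15
position: [0.4592, -0.1216, 0.1399]
ee_rot: [0.0, 0.924, -0.383, 0.001]
contact_force: [0.8, -0.1, -0.4]
width: 0.0256
gripper_force: 0.0
```

```bash
python3 - <<'E'
from h import *
s=manip.get_state();print(s['position'],s['ee_rot'],s['qpos'].round(2),s['width'])
a=grab('side');x,y=320,190
cv2.imwrite('pics/s2.png',cv2.resize(a['pixels'][y-80:y+70,x-100:x+100],None,fx=4,fy=4,interpolation=cv2.INTER_CUBIC))
E
```

```text
[ 0.45920533 -0.12161559  0.13987828] [ 6.91976499e-05  9.23800546e-01 -3.82871995e-01  1.25761238e-03] [-0.41  0.22  1.88 -0.    1.04  1.95] 0.025649311349429896
```

View pics/s2.png

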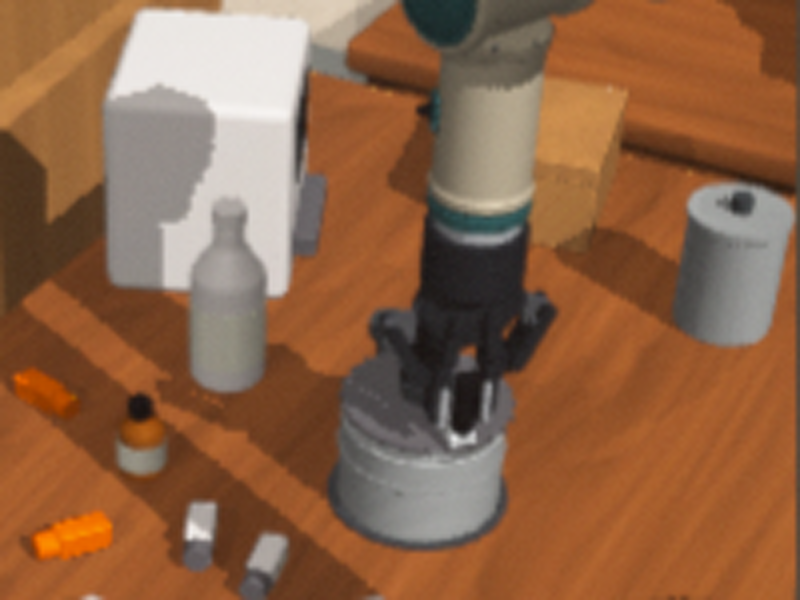

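The pin sits between the fingers at crop (465,405). Now I'll swing it along its arc.

Call:
move_arm(
  steps=[0,0,0.0147,-0.0097,-0.0106,0,-0.4,0,0,0.0294,-0.0183,-0.022,0,-0.4,0,0,0.0441,-0.0258,-0.0342,0,-0.4,0,0,0.0588,-0.0322,-0.0471,0,-0.4,0,0,0.0735,-0.0374,-0.0604,0,-0.4,0,0,0.0882,-0.0413,-0.0742,0,-0.4,0,0,0.1029,-0.0439,-0.0883,0,-0.4,0,0,0.1176,-0.0452,-0.1026,0,-0.4,0,0,0.1323,-0.0452,-0.1169,0,-0.4,0,0,0.147,-0.0439,-0.1312,0,-0.4],
)

```text
clock: 10.2
position: [0.4147, -0.2526, 0.1393]
ee_rot: [-0.0, 0.998, 0.07, 0.001]
contact_force: [0.9, 2.3, -0.7]
width: 0.0257
gripper_force: 0.7
```

Call:
move_arm(
  steps=[0,0,0.0147,0.0027,-0.0141,0,-0.4,0,0,0.0294,0.0066,-0.0278,0,-0.4,0,0,0.0441,0.0118,-0.0412,0,-0.4,0,0,0.0588,0.0182,-0.054,0,-0.4,0,0,0.0735,0.0258,-0.0662,0,-0.4,0,0,0.0882,0.0344,-0.0776,0,-0.4,0,0,0.1029,0.0441,-0.0882,0,-0.4,0,0,0.1176,0.0547,-0.0978,0,-0.4,0,0,0.1323,0.0662,-0.1064,0,-0.4,0,0,0.147,0.0784,-0.114,0,-0.4],
)

```text
clock: 11.2
position: [0.4928, -0.3664, 0.139]
ee_rot: [-0.001, 0.862, 0.508, -0.0]
contact_force: [-1.3, 1.7, -0.2]
width: 0.0254
gripper_force: 0.7
```

Call:
move_arm(
  steps=[0,0,0,0,0,0,-0.4,0,0,0,0,0,0,-0.2,0,0,0,0,0,0,0.2,0,0,0,0,0,0,0.2,0,0,0,0,0,0.05,0.2,0,0,0,0,0,0.1,0.2,0,0,0,-0.05,0.05,0.12,0.2,0,0,0,-0.1,0.1,0.12,0.2,0,0,0,-0.1,0.1,0.12,0.2,0,0,0,-0.1,0.1,0.12,0.2],
)

```text
clock: 12.2
position: [0.3883, -0.2617, 0.2594]
ee_rot: [-0.002, 0.862, 0.506, -0.0]
contact_force: [0.5, 0.1, 0.7]
width: 0.0509
gripper_force: 0.0
```

```bash
cat >> h.py <<'E'
def vials(im):
    p=im['pixels'];hsv=cv2.cvtColor(p,cv2.COLOR_BGR2HSV)
    m=((hsv[...,1]<70)&(hsv[...,2]>60)).astype(np.uint8)
    n,l,st,c=cv2.connectedComponentsWithStats(m)
    out=[]
    for i in range(1,n):
        if 60<st[i,4]<260 and 160<c[i][0]<345 and 165<c[i][1]<290:
            (cc,wh,ang)=cv2.minAreaRect(np.argwhere(l==i)[:,::-1].astype(np.float32))
            b=px2w(im,cv2.boxPoints((cc,wh,ang)),.018)
            e=[b[1]-b[0],b[2]-b[1]];d=max(e,key=np.linalg.norm)
            out.append((c[i].round(0),st[i,4],b.mean(0)[:2].round(3),round(float(np.degrees(np.arctan2(d[1],d[0])))%180)))
    return out
E
python3 - <<'E'
from h import *
s=manip.get_state();print(s['position'],s['ee_rot'],s['qpos'].round(2),s['width'])
a=grab('top')
for v in vials(a):print(v)
cv2.imwrite('pics/t2.png',cv2.resize(a['pixels'][150:330,160:400],None,fx=3.3,fy=3.3,interpolation=cv2.INTER_CUBIC))
E
```

```text
[ 0.38830876 -0.2616842   0.25937964] [-1.70793257e-03  8.62452332e-01  5.06135216e-01 -4.49165400e-04] [-0.74  0.11  1.69  0.    1.34 -0.23] 0.050851875743511944
(array([235., 201.]), np.int32(95), array([0.649, 0.118]), 84)
(array([272., 207.]), np.int32(96), array([ 0.626, -0.022]), 116)
(array([270., 224.]), np.int32(93), array([ 0.564, -0.015]), 101)
(array([264., 248.]), np.int32(93), array([0.476, 0.009]), 56)
```

View pics/t2.png

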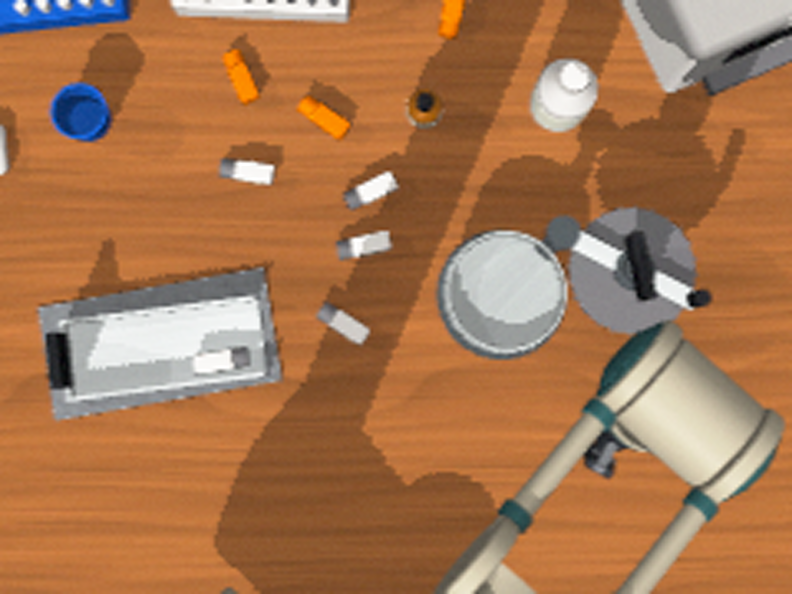

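The swing arm is about 1.85 rad open with the lid disc at (632,270), and the mouth at (503,292) is clear. All five vials are still where they were. Next is V4.

Call:
move_arm(
  steps=[0,0,-0.008,0.087,0.271,-0.06,0.2,0,0,-0.008,0.087,0.271,-0.06,0.2,0,0,-0.008,0.087,0.271,-0.06,0.2,0,0,-0.008,0.087,0.271,-0.06,0.2,0,0,-0.008,0.087,0.271,-0.06,0.2,0,0,-0.008,0.087,0.271,-0.06,0.2,0,0,-0.008,0.087,0.271,-0.06,0.2,0,0,-0.008,0.087,0.271,-0.1,0.2,0,0,-0.008,0.087,0.271,-0.14,0.2,0,0,-0.008,0.087,0.271,-0.17,0.2],
)

```text
clock: 13.25
position: [0.4801, 0.0037, 0.087]
ee_rot: [0.0, 0.875, 0.484, -0.0]
contact_force: [0.7, 0.9, -0.0]
width: 0.0514
gripper_force: 0.0
```

Call:
move_arm(
  steps=[0,0,0,0,0,-0.03,0.2,0,0,0,0,0,-0.06,0.2,0,0,0,0,0,-0.067,0.2,0,0,0,0,0,-0.067,0.2,0,0,0,0,0,-0.067,-1,0,0,0,0,0,-0.067,-1,0,0,0,0,0,-0.067,-1,0,0,0,0,0,-0.067,-1,0,0,0,0,0,-0.067,-1,0,0,0,0,0,-0.067,-1],
  squeeze=40,
)

```text
clock: 14.25
position: [0.4814, 0.0042, 0.0233]
ee_rot: [0.001, 0.875, 0.484, 0.002]
contact_force: [0.3, -1.2, 6.4]
width: 0.0207
gripper_force: 40.0
```

Call:
move_arm(
  steps=[0,0,0,0,0,0.04,-1,0,0,0,0,0,0.07,-1,0,0,0.02,-0.001,0.04,0.07,-1,0,0,0.04,-0.002,0.08,0.07,-1,0,0,0.06,-0.003,0.12,0.07,-1,0,0,0.08,-0.003,0.16,0.07,-1,0,0,0.1,-0.003,0.1695,0.07,-1,0,0,0.114,-0.003,0.1695,0.07,-1,0,0,0.114,-0.003,0.1695,0.05,-1,0,0,0.114,-0.003,0.1695,0.034,-1],
)

```text
clock: 15.25
position: [0.477, 0.1745, 0.0559]
ee_rot: [0.001, 0.649, 0.761, 0.001]
contact_force: [-1.0, -0.4, -0.5]
width: 0.0212
gripper_force: 39.3
```

Call:
move_arm(
  steps=[0,0,0,0,0,0,-1,0,0,0,0,0,0,-0.2,0,0,0,0,0,0,0,0,0,0,0,0,0.02,0.2,0,0,0,0,0,0.05,0.2,0,0,0,0.018,-0.04,0.05,0.2,0,0,0,0.036,-0.08,0.05,0.2,0,0,0,0.055,-0.12,0.05,0.2,0,0,0,0.073,-0.16,0.05,0.2,0,0,0.002,0.086,-0.188,0.05,0.2],
)

```text
clock: 16.25
position: [0.5647, -0.0168, 0.1071]
ee_rot: [0.002, 0.645, 0.764, 0.001]
contact_force: [0.7, 0.7, 0.6]
width: 0.0515
gripper_force: 0.0
```

```bash
python3 - <<'E'
from h import *
s=manip.get_state();print(s['position'],s['ee_rot'])
a=grab('top')
for v in vials(a):print(v)
cv2.imwrite('pics/t3.png',cv2.resize(a['pixels'][180:290,165:345],None,fx=4.4,fy=4.4,interpolation=cv2.INTER_CUBIC))
E
```

```text
[ 0.56472043 -0.01681644  0.10706469] [1.61476321e-03 6.45329633e-01 7.63902231e-01 6.62518453e-04]
(array([235., 202.]), np.int32(96), array([0.649, 0.118]), 84)
```

View pics/t3.png

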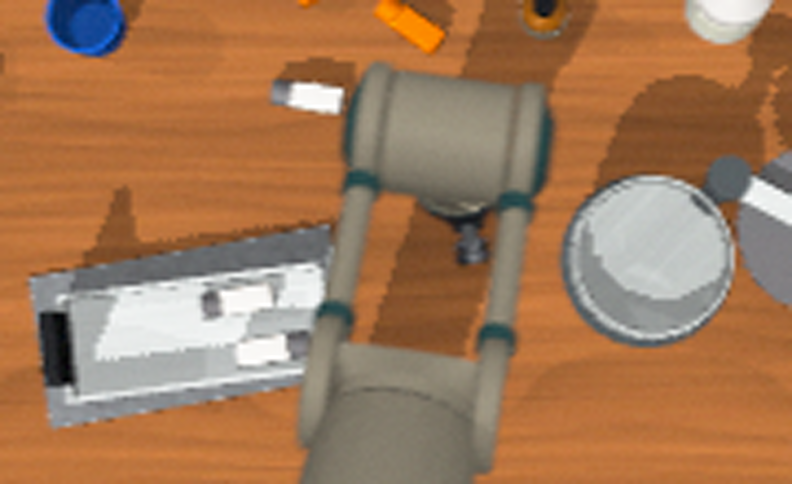

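V4 is in the tray at (238,300). Now V3.

Call:
move_arm(
  steps=[0,0,0,0,0,-0.03,0.2,0,0,0,0,0,-0.06,0.2,0,0,0,0,0,-0.084,0.2,0,0,0,0,0,-0.084,0.2,0,0,0,0,0,-0.084,-1,0,0,0,0,0,-0.084,-1,0,0,0,0,0,-0.084,-1,0,0,0,0,0,-0.084,-1,0,0,0,0,0,-0.04,-1,0,0,0,0,0,-0.01,-1],
)

```text
clock: 17.3
position: [0.5632, -0.014, 0.0975]
ee_rot: [0.0, 0.645, 0.764, 0.0]
contact_force: [0.7, -0.7, -0.8]
width: 0.0211
gripper_force: 40.1
```

Call:
move_arm(
  steps=[0,0,0,-0.014,0.04,0,-1,0,0,0,-0.028,0.08,0,-1,0,0,0,-0.042,0.12,0,-1,0,0,0,-0.055,0.16,0,-1,0,0,0,-0.07,0.2,0.01,-1,0,0,0,-0.084,0.24,0.01,-1,0,0,0,-0.099,0.287,0.01,-1,0,0,0,-0.099,0.287,0,-1,0,0,0,-0.099,0.287,-0.02,-1,0,0,0,-0.099,0.287,-0.04,-1],
)

```text
clock: 18.3
position: [0.464, 0.2732, 0.0557]
ee_rot: [0.001, 0.644, 0.765, 0.001]
contact_force: [0.0, 0.3, -0.5]
width: 0.0213
gripper_force: 40.1
```

Call:
move_arm(
  steps=[0,0,0,0,0,0,-0.6,0,0,0,0,0,0,-0.2,0,0,0,0,0,0,0,0,0,0,0,0,0.02,0.2,0,0,0,0,0,0.05,0.2,0,0,0,0,0,0.05,0.2,0,0,0,0,0,0.05,0.2,0,0,0,0,0,0.05,0.2,0,0,0,0,0,0.05,0.2,0,0,0,0,0,0.05,0.2],
)

```text
clock: 19.3
position: [0.4634, 0.2728, 0.1049]
ee_rot: [-0.0, 0.645, 0.764, -0.001]
contact_force: [0.6, 0.0, 0.2]
width: 0.0511
gripper_force: 0.0
```

```bash
python3 - <<'E'
from h import *
s=manip.get_state();print(s['position'],s['ee_rot'])
a=grab('top')
for v in vials(a):print(v)
E
```

```text
[0.46343155 0.27275797 0.10493335] [-3.55832276e-04  6.44924372e-01  7.64245956e-01 -7.39666471e-04]
(array([235., 201.]), np.int32(95), array([0.649, 0.118]), 84)
(array([272., 207.]), np.int32(94), array([ 0.626, -0.023]), 116)
```

Call:
move_arm(
  steps=[0,0,0,0.02,-0.037,0,0.2,0,0,0.01,0.04,-0.074,0,0.2,0,0,0.02,0.061,-0.111,0,0.2,0,0,0.03,0.081,-0.148,0,0.2,0,0,0.037,0.102,-0.185,0,0.2,0,0,0.037,0.122,-0.222,0,0.2,0,0,0.037,0.143,-0.259,0,0.2,0,0,0.037,0.163,-0.296,0,0.2,0,0,0.037,0.163,-0.296,0,0.2,0,0,0.037,0.163,-0.296,-0.03,0.2],
)

```text
clock: 20.35
position: [0.6306, -0.0246, 0.0785]
ee_rot: [0.004, 0.553, 0.833, 0.002]
contact_force: [0.6, 0.0, -0.9]
width: 0.0512
gripper_force: 0.0
```

Call:
move_arm(
  steps=[0,0,0,0,0,-0.03,0.2,0,0,0,0,0,-0.052,0.2,0,0,0,0,0,-0.052,0.2,0,0,0,0,0,-0.052,-0.4,0,0,0,0,0,-0.052,-1,0,0,0,0,0,-0.052,-1,0,0,0,0,0,-0.052,-1,0,0,0,0,0,-0.052,-1,0,0,0,0,0,-0.01,-1,0,0,0,0,0,0.02,-1],
)

```text
clock: 21.35
position: [0.6268, -0.023, 0.0968]
ee_rot: [-0.0, 0.552, 0.834, -0.0]
contact_force: [1.3, -0.4, -0.7]
width: 0.021
gripper_force: 40.3
```

Call:
move_arm(
  steps=[0,0,0,-0.025,0.036,0.01,-1,0,0,-0.01,-0.051,0.072,0.01,-1,0,0,-0.02,-0.077,0.108,0.01,-1,0,0,-0.03,-0.103,0.144,0.01,-1,0,0,-0.037,-0.128,0.18,0.01,-1,0,0,-0.037,-0.154,0.216,0.01,-1,0,0,-0.037,-0.18,0.252,0.01,-1,0,0,-0.037,-0.206,0.289,0.01,-1,0,0,-0.037,-0.206,0.289,0,-1,0,0,-0.037,-0.206,0.289,-0.02,-1],
)

```text
clock: 22.35
position: [0.4214, 0.2675, 0.0767]
ee_rot: [0.001, 0.644, 0.765, 0.002]
contact_force: [0.5, 0.5, -0.6]
width: 0.0209
gripper_force: 40.3
```

Call:
move_arm(
  steps=[0,0,0,0,0,-0.02,-1,0,0,0,0,0,-0.02,-1,0,0,0,0,0,-0.02,-0.6,0,0,0,0,0,-0.02,-0.2,0,0,0,0,0,-0.02,0,0,0,0,0,0,0.01,0.2,0,0,0,0,0,0.03,0.2,0,0,0,0,0,0.03,0.2,0,0,0,0,0,0.03,0.2,0,0,0,0,0,0.03,0.2],
)

```text
clock: 23.35
position: [0.4204, 0.2656, 0.1052]
ee_rot: [-0.0, 0.645, 0.764, -0.001]
contact_force: [-0.4, 0.6, -0.6]
width: 0.0511
gripper_force: 0.0
```

```bash
python3 - <<'E'
from h import *
s=manip.get_state();print(s['position'],s['ee_rot'])
a=grab('top')
for v in vials(a):print(v)
E
```

```text
[0.42036287 0.26564888 0.10521954] [-2.10991132e-04  6.44952702e-01  7.64222276e-01 -5.29387907e-04]
(array([235., 201.]), np.int32(95), array([0.649, 0.118]), 84)
```

Call:
move_arm(
  steps=[0,0,-0.01,0.038,-0.025,0,0.2,0,0,-0.02,0.076,-0.05,0,0.2,0,0,-0.03,0.115,-0.075,0,0.2,0,0,-0.044,0.153,-0.1,0,0.2,0,0,-0.044,0.191,-0.125,0,0.2,0,0,-0.044,0.229,-0.148,0,0.2,0,0,-0.044,0.229,-0.148,0,0.2,0,0,-0.044,0.229,-0.148,-0.03,0.2,0,0,-0.044,0.229,-0.148,-0.06,0.2,0,0,-0.044,0.229,-0.148,-0.082,0.2],
)

```text
clock: 24.4
position: [0.6478, 0.118, 0.0208]
ee_rot: [-0.001, 0.744, 0.668, -0.002]
contact_force: [-0.1, 0.2, -0.6]
width: 0.0511
gripper_force: 0.0
```

Call:
move_arm(
  steps=[0,0,0,0,0,0,0.2,0,0,0,0,0,0,0.2,0,0,0,0,0,0,-0.4,0,0,0,0,0,0,-1,0,0,0,0,0,0,-1,0,0,0,0,0,0,-1,0,0,0,0,0,0,-1,0,0,0,0,0,0.03,-1,0,0,0,0,0,0.06,-1,0,0,0,0,0,0.075,-1],
)

```text
clock: 25.4
position: [0.6511, 0.1182, 0.1014]
ee_rot: [0.001, 0.744, 0.668, 0.002]
contact_force: [-0.3, 0.0, -0.1]
width: 0.0211
gripper_force: 39.2
```

Call:
move_arm(
  steps=[0,0,-0.023,-0.025,0.013,0.01,-1,0,0,-0.046,-0.05,0.026,0.01,-1,0,0,-0.069,-0.075,0.039,0.01,-1,0,0,-0.092,-0.1,0.052,0.01,-1,0,0,-0.115,-0.125,0.065,0.01,-1,0,0,-0.138,-0.15,0.078,0.01,-1,0,0,-0.161,-0.175,0.091,0.01,-1,0,0,-0.184,-0.201,0.1045,0.01,-1,0,0,-0.207,-0.201,0.1045,0,-1,0,0,-0.207,-0.201,0.1045,-0.02,-1],
)

```text
clock: 26.4
position: [0.4492, 0.2234, 0.08]
ee_rot: [-0.0, 0.997, 0.081, 0.002]
contact_force: [0.5, -0.0, 0.1]
width: 0.0209
gripper_force: 39.3
```

Call:
move_arm(
  steps=[0,0,0,0,0,-0.022,-1,0,0,0,0,0,-0.022,-1,0,0,0,0,0,-0.022,-0.6,0,0,0,0,0,-0.022,-0.3,0,0,0,0,0,-0.022,-0.2,0,0,0,0,0,0.02,-0.2,0,0,0,0,0,0.07,0,0,0,0,0,0,0.1,0.2,0,0,0,0.1,0,0.1,0.2,0,0,0,0.1,0,0.1,0.2],
)

```text
clock: 27.4
position: [0.5503, 0.223, 0.1824]
ee_rot: [-0.001, 0.997, 0.082, 0.003]
contact_force: [1.0, 0.7, 0.8]
width: 0.0511
gripper_force: 0.0
```

```bash
python3 - <<'E'
from h import *
s=manip.get_state();print(s['position'],s['ee_rot'],s['qpos'].round(2))
a=grab('top');b=grab('side')
print(w2px(b,[[.436,.312,.092]]))
A=cv2.resize(a['pixels'][215:285,165:255],(800,622))[:300*2]
B=b['pixels'][250:380,200:340]
cv2.imwrite('pics/t4.png',np.hstack([cv2.resize(a['pixels'][215:295,165:255],(400,356)),cv2.resize(B,(383,356))]))
E
```

```text
[0.55028114 0.22303445 0.18238994] [-6.12133198e-04  9.96642943e-01  8.18163388e-02  2.92510020e-03] [0.27 0.34 1.57 0.   1.22 1.67]
[[267.58199936 320.02994686]]
```

View pics/t4.png

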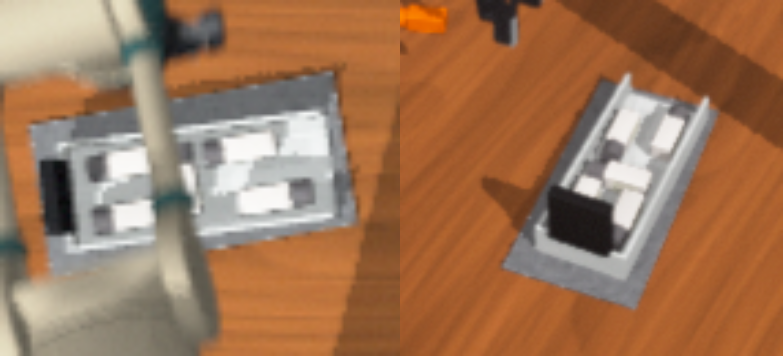

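All five vials lie in the tray: four lengthwise and one crosswise at (625,175) in the side view. The handle is at (581,196), where I predicted. Grasping the handle.

Call:
move_arm(
  steps=[0,0,0,-0.038,0.03,0,0.2,0,0,0,-0.076,0.06,0,0.2,0,0,0,-0.114,0.089,0,0.2,0,0,0,-0.114,0.089,0,0.2,0,0,0,-0.114,0.089,0,0.2,0,0,0,-0.114,0.089,-0.03,0.2,0,0,0,-0.114,0.089,-0.06,0.2,0,0,0,-0.114,0.089,-0.09,0.2,0,0,0,-0.114,0.089,-0.119,0.2,0,0,0,-0.114,0.089,-0.119,0.2],
)

```text
clock: 28.5
position: [0.4336, 0.3091, 0.0566]
ee_rot: [0.002, 0.997, 0.08, -0.003]
contact_force: [-0.5, 0.4, -1.2]
width: 0.0512
gripper_force: 0.0
```

Call:
move_arm(
  steps=[0,0,0,0,0,0,-0.2,0,0,0,0,0,0,-0.4,0,0,0,0,0,0,-0.5,0,0,0,0,0,0,-0.6,0,0,0,0,0,0,-0.7,0,0,0,0,0,0,-1,0,0,0,0,0,0,-1,0,0,0,0,0,0,-1,0,0,0,0,0,0,-1,0,0,0,0,0,0,-1],
  squeeze=110,
)

```text
clock: 29.5
position: [0.4357, 0.312, 0.0613]
ee_rot: [-0.0, 0.997, 0.082, 0.001]
contact_force: [-1.2, 0.4, 6.6]
width: 0.0129
gripper_force: 107.0
```

```bash
python3 - <<'E'
from h import *
s=manip.get_state();print(s['position'],s['ee_rot'],s['qpos'].round(2),s['width'],s['contact_force'])
E
```

```text
[0.43571746 0.31199535 0.06131996] [-4.00258284e-04  9.96668841e-01  8.15434277e-02  1.31553350e-03] [ 0.49  0.39  1.86 -0.    0.89  1.9 ] 0.012895071732305287 [-1.24374399  0.37871471  6.55221903]
```

Call:
move_arm(
  steps=[0,0,0,0,0,0.005,-1,0,0,0,0,0,0.015,-1,0,0,0,0,0,0.03,-1,-0.004,-0.0006,0,0,0,0.045,-1,-0.008,-0.0013,0,0,0,0.06,-1,-0.012,-0.0019,0,0,0,0.075,-1,-0.0137,-0.0022,0,0,0,0.09,-1,-0.0137,-0.0022,0,0,0,0.105,-1,-0.0137,-0.0022,0,0,0,0.115,-1,-0.0137,-0.0022,0,0,0,0.12,-1],
)

```text
clock: 30.5
position: [0.435, 0.3117, 0.1808]
ee_rot: [0.043, 0.996, 0.081, 0.004]
contact_force: [-0.0, -0.5, -4.5]
width: 0.0126
gripper_force: 107.4
```

```bash
python3 - <<'E'
from h import *
s=manip.get_state();print(s['position'],s['ee_rot'],s['qpos'].round(2),s['width'],s['contact_force'],s['moment'])
b=grab('side')
cv2.imwrite('pics/s4.png',cv2.resize(b['pixels'][150:350,180:420],None,fx=2,fy=2))
E
```

```text
[0.43504926 0.31166647 0.18078773] [0.04311483 0.99576123 0.08114887 0.00394257] [ 0.54  0.28  1.67 -0.09  1.22  1.98] 0.01264289735989287 [-0.02875012 -0.52404339 -4.48446219] [0.40731201 0.0371889  0.02964336]
```

View pics/s4.png

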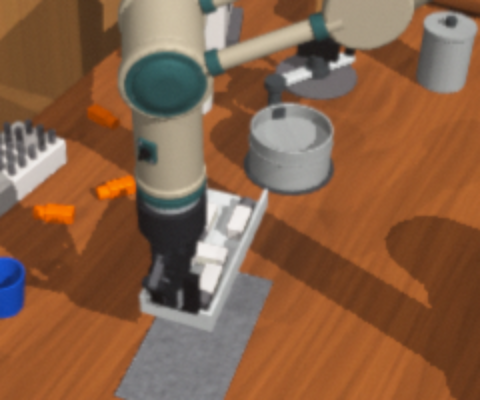

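The tray is lifted, level and still holding the vials (crop around (225,235)), with the canister open at (290,135). Carrying it over.

Call:
move_arm(
  steps=[0,0,0,0.001,-0.008,0,-1,0,0,0,0.0035,-0.025,0,-1,0,0,0,0.008,-0.055,0.002,-1,0,0,0,0.0125,-0.09,0.004,-1,0,0,0,0.0175,-0.125,0.006,-1,0,0,0,0.0225,-0.16,0.008,-1,0,0,0,0.027,-0.195,0.01,-1,0,0,0,0.0315,-0.225,0.01,-1,0,0,0,0.034,-0.243,0.01,-1,0,0,0,0.035,-0.249,0.01,-1],
)

```text
clock: 31.55
position: [0.4688, 0.0595, 0.189]
ee_rot: [0.044, 0.996, 0.08, 0.002]
contact_force: [0.7, 0.7, -3.2]
width: 0.0126
gripper_force: 107.8
```

```bash
python3 - <<'E'
from h import *
from scipy.spatial.transform import Rotation as Ro
s=manip.get_state();print(s['position'],s['ee_rot'],s['qpos'].round(2),s['width'],s['contact_force'])
q=s['ee_rot'];M=Ro.from_quat(q,scalar_first=True).as_matrix()
yt=M[:,1];xt=-yt if yt[1]>0 else yt; zt=-M[:,2];print(xt,zt,'lip',s['position']+.218*xt-.053*zt)
print(s['position']+.218*yt-.053*zt)
a=grab('top');cv2.imwrite('pics/t5.png',cv2.resize(a['pixels'][190:300,170:360],None,fx=4,fy=4,interpolation=cv2.INTER_CUBIC))
E
```

```text
[0.46883952 0.05951213 0.18904842] [0.0440539  0.99585549 0.07954133 0.00206838] [ 0.04  0.17  1.81 -0.1   1.16  1.49] 0.012609816549554046 [ 0.71086593  0.66659524 -3.17974019]
[ 0.1582411  -0.98346486  0.08807169] [-0.01112783  0.0874136   0.99610995] lip [ 0.50392585 -0.15951613  0.15545422]
[ 0.50392585 -0.15951613  0.15545422]
```

View pics/t5.png

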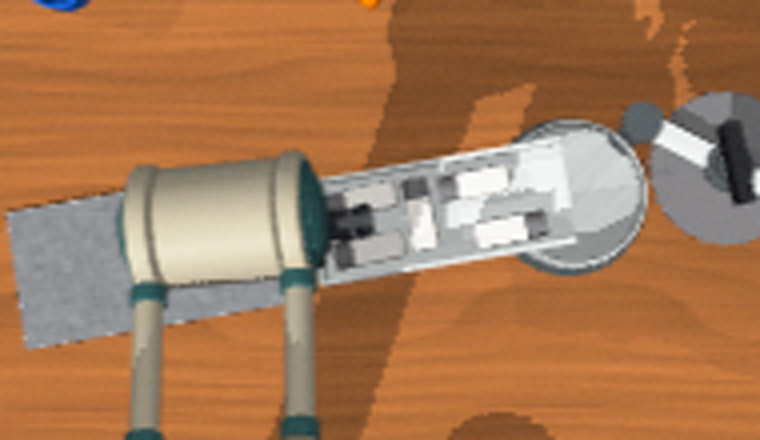

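The tray's lip is over the mouth at (575,190), with all five vials in it. Tilting slowly now.

Call:
move_arm(
  steps=[0.0055,0.0009,0,0.0003,-0.0018,0.0023,-1,0.011,0.0018,0,0.0006,-0.0036,0.0045,-1,0.0164,0.0026,0,0.0009,-0.0054,0.0068,-1,0.0219,0.0035,0,0.0012,-0.0072,0.009,-1,0.0274,0.0044,0,0.0015,-0.009,0.0113,-1,0.0329,0.0053,0,0.0018,-0.0108,0.0136,-1,0.0384,0.0062,0,0.0021,-0.0126,0.0158,-1,0.0438,0.007,0,0.0024,-0.0144,0.0181,-1,0.0493,0.0079,0,0.0027,-0.0162,0.0203,-1,0.0548,0.0088,0,0.003,-0.018,0.0226,-1],
)

```text
clock: 32.6
position: [0.4722, 0.0449, 0.212]
ee_rot: [-0.131, 0.988, 0.081, -0.011]
contact_force: [0.1, -0.2, -3.3]
width: 0.0127
gripper_force: 107.7
```

Call:
move_arm(
  steps=[0.0027,0.0004,0,0.0003,-0.0021,0.0032,-1,0.0055,0.0009,0,0.0006,-0.0042,0.0064,-1,0.0082,0.0013,0,0.0009,-0.0063,0.0096,-1,0.011,0.0018,0,0.0012,-0.0084,0.0128,-1,0.0137,0.0022,0,0.0015,-0.0105,0.016,-1,0.0164,0.0026,0,0.0018,-0.0126,0.0192,-1,0.0192,0.0031,0,0.0021,-0.0147,0.0224,-1,0.0219,0.0035,0,0.0024,-0.0168,0.0256,-1,0.0247,0.004,0,0.0027,-0.0189,0.0288,-1,0.0274,0.0044,0,0.003,-0.021,0.032,-1],
)

```text
clock: 33.6
position: [0.4761, 0.0232, 0.2446]
ee_rot: [-0.216, 0.973, 0.079, -0.017]
contact_force: [0.7, -0.3, -2.2]
width: 0.0126
gripper_force: 107.7
```

```bash
cat > lip.py <<'E'
from h import *
from scipy.spatial.transform import Rotation as Ro
s=manip.get_state()
M=Ro.from_quat(s['ee_rot'],scalar_first=True).as_matrix();xt=M[:,1];zt=-M[:,2]
print(s['position'],s['qpos'].round(2),'tilt',np.degrees(np.arccos(zt[2])),'xt',xt,'lip',s['position']+.218*xt-.053*zt)
E
python3 - <<'E'
from lip import *
b=grab('side');a=grab('top')
cv2.imwrite('pics/s5.png',np.hstack([cv2.resize(b['pixels'][130:290,230:390],(400,400)),cv2.resize(a['pixels'][190:300,220:330],(400,400))]))
E
```

```text
[0.47608494 0.02316666 0.24464614] [-0.38  0.21  1.69  0.37  1.48  0.95] tilt 25.032080784777005 xt [ 0.1471338  -0.89404656 -0.4231222 ] lip [ 0.5046172  -0.14959146  0.10438373]
```

View pics/s5.png

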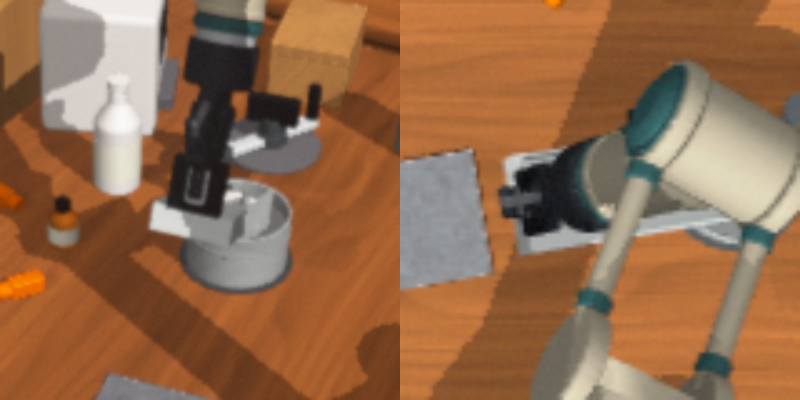

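Call:
move_arm(
  steps=[0.0027,0.0004,0,0.0005,-0.0027,0.0038,-1,0.0055,0.0009,0,0.0009,-0.0054,0.0076,-1,0.0082,0.0013,0,0.0014,-0.0081,0.0114,-1,0.011,0.0018,0,0.0018,-0.0108,0.0152,-1,0.0137,0.0022,0,0.0023,-0.0135,0.019,-1,0.0164,0.0026,0,0.0028,-0.0162,0.0228,-1,0.0192,0.0031,0,0.0032,-0.0189,0.0266,-1,0.0219,0.0035,0,0.0037,-0.0216,0.0304,-1,0.0247,0.004,0,0.0041,-0.0243,0.0342,-1,0.0274,0.0044,0,0.0046,-0.027,0.038,-1],
)

```text
clock: 34.7
position: [0.4806, -0.0038, 0.2826]
ee_rot: [-0.3, 0.95, 0.077, -0.023]
contact_force: [0.0, 0.8, -2.3]
width: 0.013
gripper_force: 107.9
```

```bash
python3 - <<'E'
from lip import *
b=grab('side');a=grab('top')
cv2.imwrite('pics/s6.png',np.hstack([cv2.resize(b['pixels'][140:260,270:390],(500,500),interpolation=cv2.INTER_CUBIC),cv2.resize(a['pixels'][190:300,250:316],(300,500))]))
E
```

```text
[ 0.48059631 -0.00381208  0.28261162] [-0.5   0.26  1.61  0.47  1.67  0.86] tilt 35.03673473226075 xt [ 0.13315256 -0.80788725 -0.57409806] lip [ 0.50480251 -0.14988848  0.11406269]
```

View pics/s6.png

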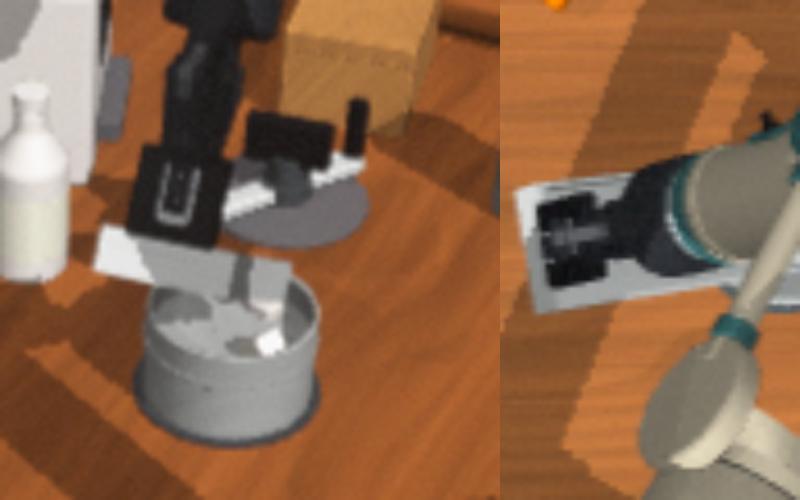

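Most of the vials are inside the canister, and the wrist force (-2.3 N) matches an empty tray. I'll tilt further to be sure.

Call:
move_arm(
  steps=[0.0055,0.0009,0,0.001,-0.006,0.005,-1,0.011,0.0018,0,0.002,-0.012,0.01,-1,0.0164,0.0026,0,0.003,-0.018,0.015,-1,0.0219,0.0035,0,0.004,-0.025,0.02,-1,0.0274,0.0044,0,0.005,-0.031,0.024,-1,0.0274,0.0044,0,0.005,-0.031,0.024,-1,0.0274,0.0044,0,0.005,-0.031,0.024,-1,0.0274,0.0044,0,0.005,-0.031,0.024,-1,0.0274,0.0044,0,0.005,-0.031,0.024,-1,0.0274,0.0044,0,0.005,-0.031,0.024,-1],
)

```text
clock: 35.8
position: [0.4854, -0.034, 0.3066]
ee_rot: [-0.381, 0.921, 0.075, -0.03]
contact_force: [0.4, 0.4, -2.6]
width: 0.0128
gripper_force: 108.0
```

```bash
python3 - <<'E'
from lip import *
print(s['contact_force'],s['moment'])
E
```

```text
[ 0.48538513 -0.03400046  0.30655122] [-0.6   0.33  1.54  0.56  1.83  0.8 ] tilt 44.92415759945265 xt [ 0.1164376  -0.69840807 -0.70616461] lip [ 0.50482067 -0.14930203  0.1150811 ]
[ 0.40097962  0.37086094 -2.60121877] [-0.56195108 -0.05565753 -0.01483627]
```

Call:
move_arm(
  steps=[-0.0154,-0.0025,0,-0.002,0.0125,-0.008,-1,-0.0309,-0.0049,0,-0.004,0.025,-0.018,-1,-0.0463,-0.0074,0,-0.006,0.0375,-0.029,-1,-0.0617,-0.0099,0,-0.008,0.05,-0.04,-1,-0.0771,-0.0123,0,-0.0095,0.0625,-0.051,-1,-0.0926,-0.0148,0,-0.011,0.075,-0.062,-1,-0.108,-0.0173,0,-0.013,0.0875,-0.073,-1,-0.1234,-0.0198,0,-0.015,0.1,-0.085,-1,-0.1234,-0.0198,0,-0.02,0.14,-0.085,-1,-0.1234,-0.0198,0,-0.025,0.18,-0.085,-1],
)

```text
clock: 36.8
position: [0.4588, 0.1478, 0.2211]
ee_rot: [-0.0, 0.997, 0.081, -0.001]
contact_force: [0.5, -0.3, -2.2]
width: 0.0129
gripper_force: 107.9
```

Call:
move_arm(
  steps=[0,0,0,-0.004,0.03,0,-1,0,0,0,-0.009,0.07,0,-1,0,0,0,-0.014,0.11,0,-1,0,0,0,-0.019,0.15,-0.02,-1,0,0,0,-0.023,0.166,-0.05,-1,0,0,0,-0.024,0.166,-0.08,-1,0,0,0,-0.024,0.166,-0.1,-1,0,0,0,-0.024,0.166,-0.1,-1,0,0,0,-0.024,0.166,-0.1,-1,0,0,0,-0.024,0.166,-0.1,-1],
)

```text
clock: 37.8
position: [0.4374, 0.3121, 0.1228]
ee_rot: [-0.0, 0.997, 0.081, 0.001]
contact_force: [-0.5, -0.1, -2.1]
width: 0.013
gripper_force: 108.3
```

```bash
python3 - <<'E'
from lip import *
print(s['ee_rot'],s['contact_force'])
a=grab('top');b=grab('side');print(w2px(b,[[.507,-.17,.08]]))
cv2.imwrite('pics/t7.png',np.hstack([cv2.resize(a['pixels'][200:290,165:345],(700,350),interpolation=cv2.INTER_CUBIC)[:,:],]) if 0 else np.vstack([cv2.resize(a['pixels'][205:285,165:345],(675,300),interpolation=cv2.INTER_CUBIC),np.hstack([cv2.resize(b['pixels'][160:260,275:387],(336,300),interpolation=cv2.INTER_CUBIC),cv2.resize(b['pixels'][240:360,200:335],(339,300),interpolation=cv2.INTER_CUBIC)])]))
E
```

```text
[0.43744359 0.31209379 0.12284514] [ 0.49  0.32  1.78 -0.    1.04  1.9 ] tilt 0.14250739315106817 xt [ 1.61542755e-01 -9.86865497e-01 -6.55878883e-04] lip [0.47277978 0.09701196 0.06970232]
[-4.24073219e-04  9.96710280e-01  8.10374722e-02  1.16907268e-03] [-0.53550261 -0.08690508 -2.06445734]
[[325.93444939 212.87966019]]
```

View pics/t7.png

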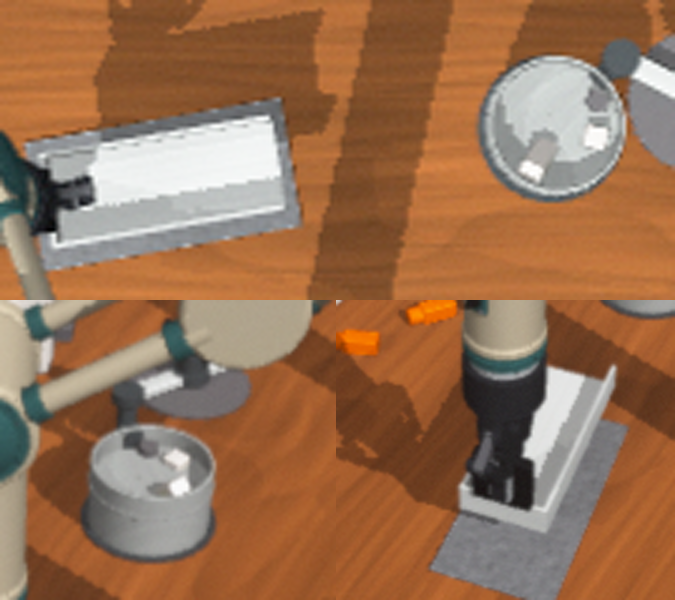

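The tray is empty. The vials are inside the canister, below the rim, at about (540,155) and (600,115). No vial is on the bench. Setting the tray down.

Call:
move_arm(
  steps=[0,0,0,-0.001,0,-0.015,-1,0,0,0,-0.0015,0,-0.03,-1,0,0,0,-0.0015,0,-0.042,-1,0,0,0,-0.0015,0,-0.05,-1,0,0,0,-0.0015,0,-0.056,-1,0,0,0,-0.0015,0,-0.06,-1,0,0,0,-0.0015,0,-0.0615,-1,0,0,0,-0.0015,0,-0.0615,-1,0,0,0,-0.0015,0,-0.0615,-1,0,0,0,-0.0015,0,-0.0615,-1],
)

```text
clock: 38.9
position: [0.4353, 0.3116, 0.0613]
ee_rot: [0.0, 0.997, 0.081, 0.001]
contact_force: [-2.3, -1.2, 6.4]
width: 0.0125
gripper_force: 109.3
```

Call:
move_arm(
  steps=[0,0,0,0,0,0,-0.7,0,0,0,0,0,0,-0.5,0,0,0,0,0,0,-0.3,0,0,0,0,0,0,0,0,0,0,0,0,0,0.2,0,0,0,0,0,0.03,0.2,0,0,0,0,0,0.08,0.2,0,0,0,0,0,0.13,0.2,0,0,0,0,0,0.18,0.2,0,0,0,0,0,0.19,0.2],
  squeeze=60,
)

```text
clock: 39.9
position: [0.4379, 0.3131, 0.2563]
ee_rot: [-0.002, 0.997, 0.081, 0.006]
contact_force: [0.5, -0.4, 1.3]
width: 0.0515
gripper_force: 0.0
```

```bash
python3 - <<'E'
from lip import *
print(s['ee_rot'],s['width'],s['contact_force'])
a=grab('top')
# pin / wing dark blobs near lid, hub estimate at known
p=a['pixels'];hsv=cv2.cvtColor(p,cv2.COLOR_BGR2HSV)
m=(hsv[...,2]<45).astype(np.uint8);n,l,st,c=cv2.connectedComponentsWithStats(m)
for i in range(1,n):
    if 20<st[i,4]<600 and 320<c[i][0]<400 and 200<c[i][1]<260: print('dark',c[i],st[i],px2w(a,[c[i]],.164).round(4))
for i in range(1,n):
    if 20<st[i,4]<600 and 165<c[i][0]<260 and 215<c[i][1]<290: print('handle?',c[i],st[i],px2w(a,[c[i]],.092).round(4))
E
```

```text
[0.43785581 0.31309618 0.2562979 ] [ 0.49  0.21  1.58 -0.    1.34  1.9 ] tilt 0.6884322855263831 xt [ 0.16208044 -0.98677215 -0.00326347] lip [0.47376608 0.09824985 0.20259029]
[-0.00209643  0.99667165  0.08129901  0.00563002] 0.05146442780123091 [ 0.52428423 -0.37378858  1.25972675]
dark [352.04545455 230.59090909] [350 222   6  19  44] [[ 0.5257 -0.2975  0.164 ]]
handle? [170.49358974 257.75641026] [158 246  26  22 156] [[0.44   0.3369 0.092 ]]
```

Call:
move_arm(
  steps=[0,0,0.015,0.003,-0.03,0.01,0.2,0,0,0.03,0.006,-0.075,0.01,0.2,0,0,0.045,0.01,-0.12,0.01,0.2,0,0,0.06,0.014,-0.165,0.01,0.2,0,0,0.075,0.018,-0.21,0.01,0.2,0,0,0.09,0.022,-0.255,0.01,0.2,0,0,0.105,0.026,-0.3,0.01,0.2,0,0,0.12,0.03,-0.345,0.01,0.2,0,0,0.135,0.034,-0.39,0.01,0.2,0,0,0.143,0.038,-0.435,0.01,0.2],
)

```text
clock: 40.95
position: [0.472, -0.125, 0.2579]
ee_rot: [-0.001, 0.862, 0.507, -0.001]
contact_force: [1.1, 0.3, 0.2]
width: 0.0518
gripper_force: 0.0
```

Call:
move_arm(
  steps=[0,0,0,0.003,-0.045,0,0.2,0,0,0,0.007,-0.09,0,0.2,0,0,0,0.011,-0.135,0,0.2,0,0,0,0.015,-0.18,0,0.2,0,0,0,0.019,-0.225,0,0.2,0,0,0,0.02,-0.243,0,0.2,0,0,0,0.02,-0.243,0,0.2,0,0,0,0.02,-0.243,0,0.2,0,0,0,0.02,-0.243,0,0.2,0,0,0,0.02,-0.243,0,0.2],
)

```text
clock: 41.95
position: [0.4931, -0.3647, 0.26]
ee_rot: [0.0, 0.862, 0.507, 0.0]
contact_force: [0.8, -0.6, -0.3]
width: 0.0512
gripper_force: 0.0
```

```bash
python3 - <<'E'
from lip import *
print(s['ee_rot'],np.degrees(np.arctan2(xt[1],xt[0])))
a=grab('top');print(vials(a))
E
```

```text
[ 0.49306533 -0.36472902  0.26000083] [-0.75  0.33  1.4   0.    1.41 -0.24] tilt 0.028716900735673356 xt [ 8.73761951e-01 -4.86353713e-01  3.45106209e-04] lip [ 0.68357078 -0.47074619  0.20707607]
[5.66559038e-05 8.62077025e-01 5.06777210e-01 2.44113882e-04] -29.101204006817504
[]
```

Call:
move_arm(
  steps=[0,0,0,0,-0.0015,-0.04,0.2,0,0,0,0,-0.0015,-0.08,0.2,0,0,0,0,-0.0015,-0.11,0.2,0,0,0,0,-0.0015,-0.121,0.2,0,0,0,0,-0.0015,-0.121,0.2,0,0,0,0,-0.0015,-0.121,0,0,0,0,0,-0.0015,-0.121,-0.2,0,0,0,0,-0.0015,-0.121,-0.4,0,0,0,0,-0.0015,-0.121,-0.4,0,0,0,0,-0.0015,-0.121,-0.4],
)

```text
clock: 43.0
position: [0.4932, -0.3682, 0.1395]
ee_rot: [0.001, 0.863, 0.506, 0.0]
contact_force: [-0.7, -0.8, -0.5]
width: 0.0261
gripper_force: 0.0
```

Call:
move_arm(
  steps=[0,0,-0.0147,-0.0122,0.0076,0,-0.4,0,0,-0.0294,-0.0237,0.0162,0,-0.4,0,0,-0.0441,-0.0343,0.0258,0,-0.4,0,0,-0.0588,-0.044,0.0364,0,-0.4,0,0,-0.0735,-0.0526,0.0478,0,-0.4,0,0,-0.0882,-0.0602,0.06,0,-0.4,0,0,-0.1029,-0.0666,0.0728,0,-0.4,0,0,-0.1176,-0.0718,0.0862,0,-0.4,0,0,-0.1323,-0.0757,0.0999,0,-0.4,0,0,-0.147,-0.0784,0.114,0,-0.4],
)

```text
clock: 44.0
position: [0.4145, -0.2544, 0.1393]
ee_rot: [0.001, 0.998, 0.067, 0.0]
contact_force: [-0.4, -1.3, -0.2]
width: 0.0255
gripper_force: 0.8
```

Call:
move_arm(
  steps=[0,0,-0.0147,-0.0013,0.0143,0,-0.4,0,0,-0.0294,-0.0013,0.0286,0,-0.4,0,0,-0.0441,0,0.0429,0,-0.4,0,0,-0.0588,0.0026,0.057,0,-0.4,0,0,-0.0735,0.0065,0.0708,0,-0.4,0,0,-0.0882,0.0117,0.0841,0,-0.4,0,0,-0.1029,0.0181,0.097,0,-0.4,0,0,-0.1176,0.0256,0.1092,0,-0.4,0,0,-0.1323,0.0342,0.1206,0,-0.4,0,0,-0.1484,0.0449,0.1322,0,-0.4],
)

```text
clock: 45.0
position: [0.4589, -0.1215, 0.139]
ee_rot: [0.001, 0.921, -0.389, -0.001]
contact_force: [-0.2, -1.0, 1.6]
width: 0.0253
gripper_force: 0.8
```

```bash
python3 - <<'E'
from lip import *
print(s['contact_force'],s['width'],np.degrees(np.arctan2(xt[1],xt[0])))
E
```

```text
[ 0.45889498 -0.12146114  0.13897783] [-0.4   0.22  1.88 -0.    1.04  1.97] tilt 0.1302719569959439 xt [-0.71651861 -0.69756475  0.00212261] lip [ 0.30258319 -0.27357778  0.0864407 ]
[-0.16930419 -0.98164338  1.56004059] 0.02532411531798143 -135.7679255935338
```

Call:
move_arm(
  steps=[0,0,0,0.0005,0.0005,0,-0.4,0,0,0,0.001,0.001,0,-0.4,0,0,0,0.0015,0.0015,0,-0.4,0,0,0,0.002,0.002,0,-0.4,0,0,0,0.0025,0.0025,0,-0.4,0,0,0,0.003,0.003,0,-0.4,0,0,0,0.003,0.003,0,-0.4,0,0,0,0.003,0.003,0,-0.4,0,0,0,0.003,0.003,0,-0.4,0,0,0,0.003,0.003,0,-0.4],
)

```text
clock: 46.0
position: [0.4625, -0.1189, 0.1388]
ee_rot: [0.0, 0.922, -0.387, -0.0]
contact_force: [-0.2, -1.0, 0.1]
width: 0.0255
gripper_force: 0.3
```

Call:
move_arm(
  steps=[0,0,0,0.001,0.001,0,-0.4,0,0,0,0.001,0.001,0,-0.4,0,0,0,0.001,0.001,0,0,0,0,0,0.001,0.001,0,0.2,0,0,0,0.001,0.001,0.04,0.2,0,0,0,0.001,0.001,0.08,0.2,0,0,0.02,0.001,0.001,0.105,0.2,0,0,0.04,0.02,-0.02,0.105,0.2,0,0,0.06,0.04,-0.04,0.105,0.2,0,0,0.08,0.046,-0.052,0.105,0.2],
)

```text
clock: 47.0
position: [0.5108, -0.1719, 0.2442]
ee_rot: [0.0, 0.99, -0.143, 0.001]
contact_force: [-0.3, -0.3, 0.1]
width: 0.0514
gripper_force: 0.0
```

Call:
move_arm(
  steps=[0,0,0.023,0,0,0,0.2,0,0,0.046,0,0,0,0.2,0,0,0.069,0,0,0,0.2,0,0,0.092,0,0,0,0.2,0,0,0.115,0,0,0,0.2,0,0,0.138,0,0,0,0.2,0,0,0.161,0,0,0,0.2,0,0,0.184,0,0,0,0.2,0,0,0.207,0,0,0,0.2,0,0,0.23,0,0,0,0.2],
)

```text
clock: 48.0
position: [0.5088, -0.1704, 0.2437]
ee_rot: [0.0, 0.837, 0.548, 0.0]
contact_force: [1.0, 0.1, 1.2]
width: 0.0513
gripper_force: 0.0
```

Call:
move_arm(
  steps=[0,0,0.023,0,0,0,0.2,0,0,0.046,0,0,0,0.2,0,0,0.056,0,0,0,0.2,0,0,0.056,0,0,0,0.2,0,0,0.056,0,0,0,0.2,0,0,0.056,0,0,0,0.2,0,0,0.056,0,0,0,0.2,0,0,0.056,0,0,0,0.2,0,0,0.056,0,0,0,0.2,0,0,0.056,0,0,0,0.2],
)

```text
clock: 49.0
position: [0.5085, -0.1708, 0.2438]
ee_rot: [0.0, 0.73, 0.683, 0.0]
contact_force: [0.2, -0.5, -0.3]
width: 0.0511
gripper_force: 0.0
```

```bash
python3 - <<'E'
from lip import *
print(s['contact_force'],s['width'],np.degrees(np.arctan2(xt[1],xt[0])))
b=grab('side');o=(327-100,191-80)
for n,P in dict(pin=[.4581,-.1208,.164],wing=[.507,-.17,.172],hub=[.5677,-.2304,.115]).items(): print(n,((w2px(b,[P])[0]-[267,131])*5))
cv2.imwrite('pics/s8.png',cv2.resize(b['pixels'][131:251,267:387],None,fx=5,fy=5,interpolation=cv2.INTER_CUBIC))
E
```

```text
[ 0.50854885 -0.17078239  0.24381693] [-0.45  0.22  1.59  0.    1.33 -0.39] tilt 0.041297311222790255 xt [ 9.97814696e-01 -6.60705681e-02  7.16419622e-04] lip [ 0.72611007 -0.18519247  0.19097312]
[ 0.19819576 -0.5457626  -0.29459013] 0.05110675030358072 -3.7883253021257826
pin [343.15087276 362.72302028]
wing [304.52843398 288.67777119]
hub [253.57419706 291.0255725 ]
```

View pics/s8.png

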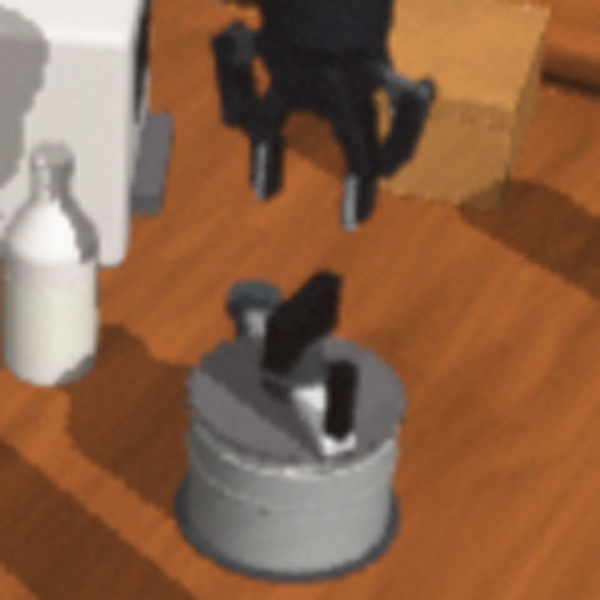

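The lid is back over the mouth and the pin at (342,362) is exactly where expected. Gripping the wing and screwing home.

Call:
move_arm(
  steps=[0,0,0,-0.0013,0.0008,-0.03,0.2,0,0,0,-0.0013,0.0008,-0.06,0.2,0,0,0,-0.0013,0.0008,-0.08,0.2,0,0,0,-0.0013,0.0008,-0.0875,0.2,0,0,0,-0.0013,0.0008,-0.0875,0.2,0,0,0,-0.0013,0.0008,-0.0875,-0.4,0,0,0,-0.0013,0.0008,-0.0875,-1,0,0,0,-0.0013,0.0008,-0.0875,-1,0,0,0,-0.0013,0.0008,-0.0875,-1,0,0,0,-0.0013,0.0008,-0.0875,-1],
  squeeze=60,
)

```text
clock: 50.05
position: [0.5076, -0.1704, 0.1578]
ee_rot: [0.001, 0.73, 0.683, 0.0]
contact_force: [-1.7, 0.6, 5.8]
width: 0.0152
gripper_force: 59.5
```

Call:
move_arm(
  steps=[0,0,-0.018,0,0,-0.0005,-1,0,0,-0.036,0,0,-0.001,-1,0,0,-0.054,0,0,-0.0015,-1,0,0,-0.072,0,0,-0.002,-1,0,0,-0.09,0,0,-0.003,-1,0,0,-0.108,0,0,-0.0035,-1,0,0,-0.126,0,0,-0.004,-1,0,0,-0.144,0,0,-0.0045,-1,0,0,-0.162,0,0,-0.005,-1,0,0,-0.164,0,0,-0.005,-1],
)

```text
clock: 51.05
position: [0.5069, -0.17, 0.1527]
ee_rot: [0.001, 0.972, 0.234, -0.0]
contact_force: [-2.5, 1.0, 6.2]
width: 0.0149
gripper_force: 59.1
```

Call:
move_arm(
  steps=[0,0,-0.018,0,0,-0.0005,-1,0,0,-0.036,0,0,-0.001,-1,0,0,-0.054,0,0,-0.0015,-1,0,0,-0.072,0,0,-0.002,-1,0,0,-0.09,0,0,-0.003,-1,0,0,-0.108,0,0,-0.0035,-1,0,0,-0.126,0,0,-0.004,-1,0,0,-0.144,0,0,-0.0045,-1,0,0,-0.162,0,0,-0.005,-1,0,0,-0.172,0,0,-0.0054,-1],
)

```text
clock: 52.05
position: [0.5069, -0.1692, 0.1473]
ee_rot: [-0.0, 0.954, -0.3, -0.0]
contact_force: [-2.9, 2.0, 6.8]
width: 0.0151
gripper_force: 59.2
```

```bash
python3 - <<'E'
from lip import *
print(s['contact_force'],s['moment'],s['width'],np.degrees(np.arctan2(xt[1],xt[0])))
E
```

```text
[ 0.50687637 -0.16920965  0.1472579 ] [-0.45  0.29  1.75  0.    1.1   1.73] tilt 0.04131504819782185 xt [-5.72507580e-01 -8.19899412e-01 -1.56056401e-04] lip [ 0.38204386 -0.34791958  0.09422389]
[-2.8847959   1.98148678  6.76004695] [0.47676045 0.59154715 0.08603624] 0.015140343459847286 -124.92527320207486
```

Call:
move_arm(
  steps=[0,0,-0.004,0,0,0,-1,0,0,-0.008,0,0,-0.0003,-1,0,0,-0.012,0,0,-0.0004,-1,0,0,-0.016,0,0,-0.0005,-1,0,0,-0.02,0,0,-0.0006,-1,0,0,-0.022,0,0,-0.0007,-1,0,0,-0.022,0,0,-0.0007,-1,0,0,-0.022,0,0,-0.0007,-1,0,0,-0.022,0,0,-0.0007,-1,0,0,-0.022,0,0,-0.0007,-1],
)

```text
clock: 53.05
position: [0.5069, -0.1691, 0.1466]
ee_rot: [-0.0, 0.931, -0.364, -0.0]
contact_force: [-2.2, 2.6, 6.9]
width: 0.015
gripper_force: 59.3
```

Call:
move_arm(
  steps=[0,0,0,0,0,0,-0.6,0,0,0,0,0,0,0,0,0,0,0,0,0,0.2,0,0,0,0,0,0,0.2,0,0,0,0,0,0.03,0.2,0,0,0,0,0,0.08,0.2,0,0,0,0,0,0.13,0.2,0,0,0,-0.04,0,0.15,0.2,0,0,0,-0.08,-0.04,0.15,0.2,0,0,0,-0.12,-0.08,0.15,0.2],
)

```text
clock: 54.05
position: [0.3959, -0.241, 0.2964]
ee_rot: [0.001, 0.932, -0.362, 0.001]
contact_force: [1.2, -0.6, -0.6]
width: 0.0514
gripper_force: 0.0
```

Call:
move_arm(
  steps=[0,0,0,-0.02,-0.04,0,0.2,0,0,0,-0.04,-0.08,0,0.2,0,0,0,-0.06,-0.12,0,0.2,0,0,0,-0.06,-0.12,0,0.2,0,0,0,-0.06,-0.12,0,0.2,0,0,0,-0.06,-0.12,0,0.2,0,0,0,-0.06,-0.12,0,0.2,0,0,0,-0.06,-0.12,0,0.2,0,0,0,-0.06,-0.12,0,0.2,0,0,0,-0.06,-0.12,0,0.2],
)

```text
clock: 55.05
position: [0.3369, -0.3602, 0.2953]
ee_rot: [0.0, 0.932, -0.363, -0.0]
contact_force: [-0.2, 0.5, 0.4]
width: 0.0515
gripper_force: 0.0
```

```bash
python3 - <<'E'
from h import *
s=manip.get_state();print(s['position'],s['contact_force'])
b=grab('side');a=grab('top')
# compare with start pictures around the lid and tray
A0=cv2.resize(cv2.imread('pics/top0.png'),(560,420),interpolation=cv2.INTER_AREA)
d=cv2.absdiff(A0,a['pixels']).max(2)
n,l,st,c=cv2.connectedComponentsWithStats((d>70).astype(np.uint8))
for i in range(1,n):
    if st[i,4]>12:print(c[i].round(),st[i])
m=(cv2.cvtColor(a['pixels'],cv2.COLOR_BGR2HSV)[...,2]<45).astype(np.uint8);n,l,st,c=cv2.connectedComponentsWithStats(m)
for i in range(1,n):
    if st[i,4]>10 and 165<c[i][0]<345 and 200<c[i][1]<290:
        ang=cv2.minAreaRect(np.argwhere(l==i)[:,::-1].astype(np.float32));print('dark',c[i].round(1),st[i,4],ang[1:],px2w(a,[c[i]],.161).round(3),px2w(a,[c[i]],.092).round(3))
cv2.imwrite('pics/fin.png',np.vstack([cv2.resize(a['pixels'][180:290,165:345],(720,440)),]))
E
```

```text
[ 0.33687082 -0.36021036  0.29534864] [-0.24675584  0.47174107  0.4328601 ]
[438.  63.] [427  57  21  14 117]
[452.  63.] [448  60   9   7  22]
[481.  75.] [474  70  17  11  75]
[354. 138.] [348 127  14  20 143]
[417. 148.] [415 146   6   4  13]
[359. 165.] [351 153  21  20 100]
[332. 186.] [325 180  14  10  45]
[235. 202.] [227 198  16   8  90]
[273. 207.] [265 202  15  10  88]
[271. 224.] [263 220  16   8  81]
[231. 241.] [214 237  27  16  61]
[264. 248.] [257 242  15  13  93]
[175. 259.] [174 251   3  17  30]
[182. 259.] [181 251   4  17  36]
[233. 257.] [230 255   5   6  14]
[241. 257.] [240 254   2   8  15]
[230. 264.] [221 263  18   3  19]
[416. 277.] [408 268  19  20 150]
[382. 319.] [ 300  271  142  108 3645]
[239. 373.] [ 203  315   82  105 3805]
[478. 365.] [ 423  338   92   56 2288]
[314. 357.] [297 347  36  25 591]
[260. 365.] [248 355  32  19 291]
[293. 361.] [286 354  11  17  76]
[407. 365.] [401 362  14   7  32]
[372. 403.] [ 285  367  159   53 3776]
[292. 379.] [289 373   7  12  46]
[480. 400.] [440 391  77  21 502]
dark [317.3 231.5] 13 ((2.1213207244873047, 7.7781758308410645), 45.0) [[ 0.524 -0.179  0.161]] [[ 0.529 -0.185  0.092]]
dark [309.3 240.9] 14 ((3.200000286102295, 7.400000095367432), 36.869895935058594) [[ 0.492 -0.151  0.161]] [[ 0.495 -0.156  0.092]]
dark [179.4 258.4] 80 ((15.839193344116211, 5.515433311462402), 81.8698959350586) [[0.437 0.29  0.161]] [[0.437 0.305 0.092]]
```

```bash
python3 - <<'E'
from h import *
for n,f in (('top','top0.png'),('side','side0.png')):
    z=np.load(f'/tmp/{n}.npz');im={k:z[k] for k in z}
    for p in (cv2.resize(cv2.imread('pics/'+f),(560,420),interpolation=cv2.INTER_AREA),im['pixels']):
        m=(p.max(2)<50).astype(np.uint8)
        N,l,st,c=cv2.connectedComponentsWithStats(m)
        for i in range(1,N):
            if st[i,4]>40 and ((n=='top' and 165<c[i][0]<200 and 240<c[i][1]<280) or (n=='side' and 240<c[i][0]<290 and 300<c[i][1]<350)): print(n,c[i].round(1),st[i], px2w(im,[c[i]],.092 if n=='top' else .062).round(3))
E
```

```text
top [177.5 258.7] [174 251   8  16  89] [[0.437 0.312 0.092]]
top [179.3 258.5] [176 251   8  16  91] [[0.437 0.306 0.092]]
side [265.2 330.2] [254 318  23  25 414] [[0.438 0.32  0.062]]
side [266.9 328.3] [255 316  24  25 416] [[0.438 0.313 0.062]]
```

```bash
python3 -c "
from rig import manip
print(manip.sign_off())"
```

```text
the job is handed in; nothing more can be done
None
```

I've handed the job in at about 55 s on the robot clock, with no verdict returned: all five vials were tipped into the canister, the empty tray is back on its mat about 7 mm nearer the lip end than it started, and the lid is swung back and screwed home. No bystander appeared to have moved.

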